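# Pack the blue-glazed spice set

## Task

Pack the blue-glazed spice set into the wooden tray, each piece set down gently, upright and centred on the grey felt pad of its kind: the bowl on the large round pad, the square dish on the square pad and squared up with it, the jar on the small round pad. Once the jar stands on its pad, and not before, close it with the blue lid, seated flat in its mouth. Leave the bare terracotta bowl, jar and lid where they stand; they are not glazed yet.

Things in the scene. Friction and masses are not known exactly. Their poses are not given: they have to be found in the camera images.
- bowl_c (a point): The blue-glazed bowl: round squat bowl, open upward, 60 mm across its nearly upright belly (18 to 27 mm above its foot), 56 mm at the rim, foot 42 mm, 36 mm high, 0.11 kg. Point: on its axis half-way up, 18 mm above its foot; z up its axis.
- dish_c (a point): The blue-glazed square dish: a deep box open upward, 50 x 50 mm and 44 mm high, walls 5 mm thick and upright, 0.13 kg. Point: centre of the dish half-way up, 22 mm above its foot; x and y are square to its sides, z up.
- jar_c (a point): The blue-glazed jar: round straight jar, open upward, 50 mm across (upright wall 9 to 40 mm above its foot), 50 mm high, mouth 38 mm wide inside, 0.12 kg. Point: on its axis half-way up, 25 mm above its foot; z up its axis.
- lid_c (a point): The blue-glazed lid: round lid standing upright, knob on top: from below a tapered plug (26 to 32 mm across, 8 mm high, enters the jar's mouth), a 50 mm disc (8 to 12 mm above its underside, rests on the jar's rim), a round knob 16 mm across from 13 to 30 mm above its underside; 0.04 kg. Point: on its axis half-way up, 15 mm above the plug's underside and 15 mm below the knob's top; z up its axis. Seated on the jar, this point lies 32 mm above the jar's point.
- bare_bowl_c (a point): Look-alike, to be left: the same bowl in bare orange-brown terracotta: round squat bowl, open upward, 60 mm across its nearly upright belly (18 to 27 mm above its foot), 56 mm at the rim, foot 42 mm, 36 mm high, 0.11 kg. Point: on its axis half-way up, 18 mm above its foot; z up its axis.
- bare_jar_c (a point): Look-alike, to be left: the same jar in bare orange-brown terracotta: round straight jar, open upward, 50 mm across (upright wall 9 to 40 mm above its foot), 50 mm high, mouth 38 mm wide inside, 0.12 kg. Point: on its axis half-way up, 25 mm above its foot; z up its axis.
- bare_lid_c (a point): Look-alike, to be left: the same lid in bare orange-brown terracotta: round lid standing upright, knob on top: from below a tapered plug (26 to 32 mm across, 8 mm high, enters the jar's mouth), a 50 mm disc (8 to 12 mm above its underside, rests on the jar's rim), a round knob 16 mm across from 13 to 30 mm above its underside; 0.04 kg. Point: on its axis half-way up, 15 mm above the plug's underside and 15 mm below the knob's top; z up its axis.
- pad_bowl: Large round grey felt pad for the bowl, 86 mm across, 3 mm thick, fixed. The three pads lie in a row, centre to centre 115 mm, along the middle of one fixed low wooden packing tray (outside 190 x 370 mm, floor 8 mm thick, walls 8 mm thick and 22 mm high above the bench); which pad is in which place of the row changes. Origin: centre of the pad's underside (on the tray floor, 8 mm above the bench); z up, x across the tray (its 190 mm side), y along the row (its 370 mm side).
- pad_dish: Square grey felt pad for the square dish, 70 x 70 mm, sides square to the tray, 3 mm thick, fixed, in the same tray. Origin: centre of the pad's underside (on the tray floor, 8 mm above the bench); z up, x across the tray (its 190 mm side), y along the row (its 370 mm side).
- pad_jar: Small round grey felt pad for the jar, 56 mm across, 3 mm thick, fixed, in the same tray. Origin: centre of the pad's underside (on the tray floor, 8 mm above the bench); z up, x across the tray (its 190 mm side), y along the row (its 370 mm side).

How it is judged:
By the outcome, as a careful person would: the job done as asked, in the order asked, and still so for the second after the job is handed in, with the robot touching nothing.
It also fails if it takes over 96 s, if anything falls off the work surface, if the arm or the gripper's body presses on something with over 40 N, if the wrist force passes 120 N, or if a joint passes its speed limit or range.

## Robot

A 6-joint arm with a two-finger parallel gripper is mounted at the origin on the work surface. World frame = base frame: x ahead of the robot, y to its left, z up, the work surface at z = 0. Lengths are in m, angles in rad, forces in N, time in s.
With the tool pointing down it reaches from about 0.3 to 0.875 m from the base axis. Payload 6.4 kg.
Tool frame: the origin (TCP) lies midway between the tips of the shut fingers; the grasp point (between the pads) lies 19 mm behind it; z points along the fingers, y is the direction in which the jaws open and shut (so a half turn about z gives the same grasp; the last joint's range is limited). The gripper opens to 85 mm and grips with 20 to 120 N. Pads are 22 mm wide; open, the fingers measure 114 mm over their backs; the gripper's body (76 mm by 85 mm) begins 54 mm behind the grasp point. The pads swing forward as they close: fully open they stand 13 mm farther back than shut.
Start: joints at [-1.397, 0.181, 1.607, -0, 1.354, -0.206], TCP at [0.213, -0.534, 0.231] pointing down, gripper open.
Joint ranges: [-2.99, 2.99], [-0.89, 2.07], [0.3, 2.58], [-1.14, 4.28], [0, 2.63], [-3.12, 3.12]. Speed limits (rad/s): [2.57, 2.57, 3.01, 3.14, 3.14, 3.14].

## Interface

Orientations are given as a unit quaternion [w, x, y, z].
In Python, from bench import get_obs, camera, hand_in gives the robot as it stands.
- The arm moves only by the tool drive_tool, never from a script. Its argument "deltas" is a list of rows, each a list of 2 entries, a list of its own where there are three numbers: the shift along the world's x, y, z in m, then the turn about the world's z in rad. A call has 1 to 10 rows; each row shifts and turns the pose as measured when the row begins; what a row does not reach is not made up. A row lasts 1/10 s, in which the tool goes at most 50 mm and 8.59 degrees, less where a joint would pass 70% of its speed; a pose out of reach is approached as far as the arm can. A call is refused whole if a number of a shift passes 0.05 or a number of a turn 0.15, either way. A call with a gripper value outside its range is refused whole. "gripper" is the opening, from 0 (shut) to 1 (fully open), set as the call begins (left out, the last holds). The fingers move at their own pace and stop on an object; the grip force is fixed at half the most. Time passes only in rows, so rows that do not move let the fingers close. It gives the time, the measured TCP pose, the force and the opening at its end, in the units of the state.
- get_obs(): the state, without advancing time (a new reading comes with each control period).
- camera(name): name is "scene" or "top" or "wrist"; returns a dict with "frame" (400x640x3 uint8, red, green, blue), "fx", "fy", "cx", "cy" (pixels), "k1" (the pictures are not rectified: a ray, as slopes to the right and down, at radius r is drawn at 1 + k1 r^2 times it, then the intrinsics apply), "eye" and "attitude" of the camera in the world. Camera axes: x right, y down, z forward; pixel columns grow to the right and rows downward; lengths in m; the calibration is good to about 2 mm. A picture is of the moment at which its call begins. There is no depth.
- hand_in(): hands the job in, once; it reports no verdict.
The state is a dict: "time_s": time; "q": joint angles; "dq": joint speeds; "joint_efforts": joint torques, N m; "eef_pos": TCP position; "eef_rot": TCP orientation; "wrist_force": force on the tool from outside, world axes, zero at the start; "torque": the same for the moment, N m; "opening": opening from 0.0 (shut) to 1.0 (fully open).
Only numpy, scipy, OpenCV 4.12 (cv2) and the standard library are available. Lean on these libraries where they do the work, as an engineer would, in place of code of your own. Each camera call takes 0.05 s, during which the arm holds its last target.

## Working session

There is one attempt and no reset: what is moved stays moved. The work goes in short steps, Python scripts to look and compute and a tool call to move; the robot and the scene stay as the last step left them, time stands still between calls to the robot, and variables do not carry over. Pictures are saved under pics/ and viewed, and the job is handed in when it is done.

Besides the shell and the picture viewer there is one more tool, called after "Request:" as name([rows], argument=value, ...), one row to a line, values as JSON. drive_tool: Moves the arm, as the interface text tells. Its arguments: {"type":"object","properties":{"deltas":{"type":"array","items":{"type":"array"}},"gripper":{"type":"number"}},"required":["deltas"]}

```bash
mkdir -p pics; ls; python3 - <<'E'
from bench import get_obs,camera
import cv2
print(get_obs())
for n in("scene","top","wrist"):
    c=camera(n); cv2.imwrite(f"pics/{n}0.png",c["frame"][:,:,::-1]); print(n,{k:v for k,v in c.items() if k!="frame"})
E
```

```text
pics
{'time_s': 0.0, 'q': array([-1.39729258e+00,  1.81554737e-01,  1.60802674e+00,  2.31849370e-06,
        1.35379560e+00, -2.06309901e-01]), 'dq': array([-0.00062458,  0.00047676,  0.00110796, -0.00029799,  0.00054616,
       -0.00086411]), 'joint_efforts': array([ 4.55367899e-04, -4.44864678e+01, -3.51339304e+01, -1.69004570e-04,
        9.11958225e-03,  2.67151626e-05]), 'eef_pos': array([ 0.21309236, -0.53345208,  0.2303674 ]), 'eef_rot': array([-8.92074180e-04,  9.82021484e-01,  1.88767075e-01,  1.57660625e-05]), 'wrist_force': array([-1.00889833, -0.80837294, -0.42746162]), 'torque': array([-0.02007019,  0.02355218,  0.02797596]), 'opening': 0.9928396521691375}
scene {'fx': 421.214264017244, 'fy': 421.214264017244, 'cx': 315.8931649859447, 'cy': 206.2869756041691, 'k1': -0.011250293600259285, 'eye': array([ 0.97946374, -0.24142568,  0.78493614]), 'attitude': array([-0.26146825,  0.81492503,  0.49557392, -0.14811497])}
top {'fx': 452.27707841552956, 'fy': 452.27707841552956, 'cx': 320.0925902606601, 'cy': 206.8047246636004, 'k1': -0.02687778570982462, 'eye': array([0.47261554, 0.0337888 , 1.2828382 ]), 'attitude': array([ 0.00944159, -0.69716593,  0.71677644, -0.01010242])}
wrist {'fx': 278.4007742936032, 'fy': 278.4007742936032, 'cx': 320.09856189353485, 'cy': 199.4431743940425, 'k1': -0.039976276055617474, 'eye': array([ 0.28107751, -0.50740704,  0.37217734]), 'attitude': array([ 0.11929641,  0.8193223 , -0.55470643, -0.08234145])}
```

View pics/top0.png

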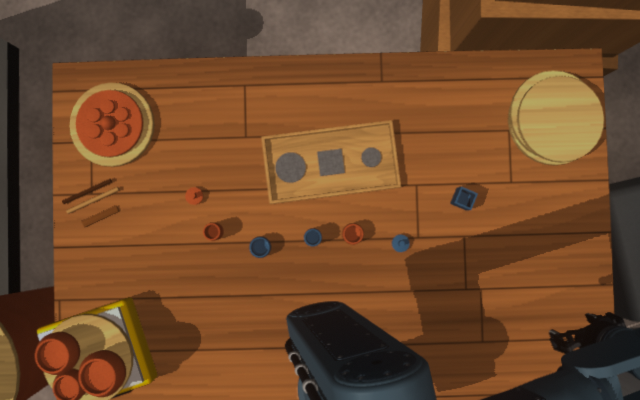

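View pics/scene0.png

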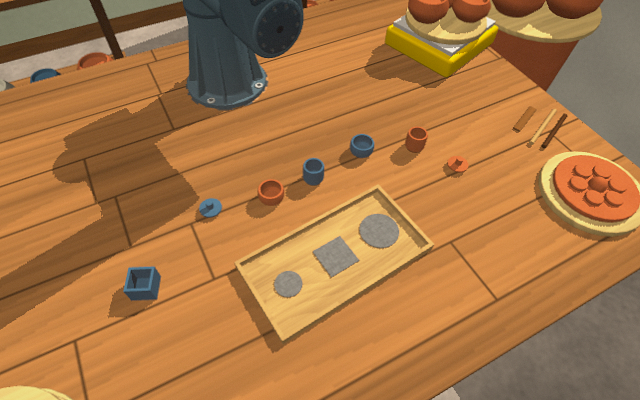

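View pics/wrist0.png

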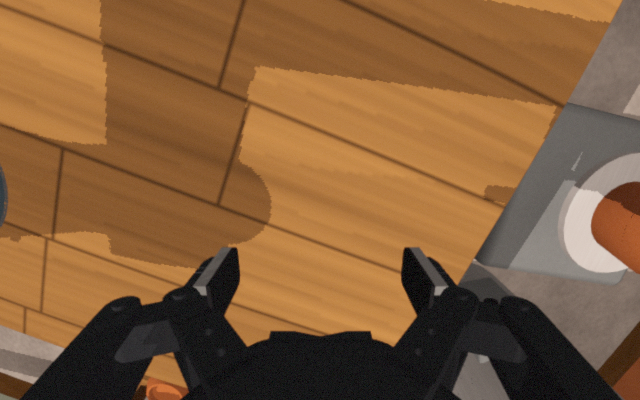

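```bash
cat > h.py <<'E'
import numpy as np, cv2
from bench import get_obs,camera
from scipy.spatial.transform import Rotation as R
def rot(q): return R.from_quat([q[1],q[2],q[3],q[0]])
def ray(c,u,v):
    K=np.array([[c["fx"],0,c["cx"]],[0,c["fy"],c["cy"]],[0,0,1.]])
    p=cv2.undistortPoints(np.array([[[u,v]]],float),K,np.array([c["k1"],0,0,0,0.]))[0,0]
    return rot(c["attitude"]).apply([p[0],p[1],1.])
def onz(c,uv,z):
    d=ray(c,*uv); return c["eye"]+d*(z-c["eye"][2])/d[2]
def proj(c,P):
    p=rot(c["attitude"]).inv().apply(np.array(P)-c["eye"]); x=p[:2]/p[2]
    x=x*(1+c["k1"]*(x@x)); return np.array([c["fx"]*x[0]+c["cx"],c["fy"]*x[1]+c["cy"]])
def tri(c1,uv1,c2,uv2):
    d1=ray(c1,*uv1);d2=ray(c2,*uv2)
    s=np.linalg.lstsq(np.c_[d1,-d2],c2["eye"]-c1["eye"],rcond=None)[0]
    a=c1["eye"]+d1*s[0];b=c2["eye"]+d2*s[1]; return (a+b)/2,np.linalg.norm(a-b)
def masks(f):
    h=cv2.cvtColor(f,cv2.COLOR_RGB2HSV); H,S,V=[h[:,:,i].astype(int) for i in range(3)]
    blue=((H>98)&(H<120)&(S>90)).astype(np.uint8)
    r,g,b=[f[:,:,i].astype(int) for i in range(3)]
    grey=((abs(r-g)<14)&(abs(g-b)<14)&(r>60)).astype(np.uint8)
    orange=((H<12)&(S>165)).astype(np.uint8)
    return dict(blue=blue,grey=grey,orange=orange)
def blobs(m,amin=60,box=None):
    n,l,s,c=cv2.connectedComponentsWithStats(m)
    return [(i,c[i].round(1),s[i]) for i in range(1,n) if s[i][4]>=amin and (box is None or (box[0]<c[i][0]<box[2] and box[1]<c[i][1]<box[3]))],l
def shot(n,name):
    c=camera(n); cv2.imwrite(f"pics/{name}.png",c["frame"][:,:,::-1]); return c
E
python3 - <<'E'
from h import *
t=camera("top");s=camera("scene")
for nm,c,box in(("top",t,(150,110,520,270)),("scene",s,(100,110,480,310))):
    M=masks(c["frame"])
    for k in M:
        for i,ce,st in blobs(M[k],30,box)[0]: print(nm,k,ce,st, onz(c,ce,.011 if k=="grey" else .02).round(3))
f=t["frame"][120:270,150:500]; cv2.imwrite("pics/crop.png",cv2.resize(f[:,:,::-1],None,fx=2.28,fy=2.28,interpolation=2))
w=camera("wrist"); o=get_obs()
print(rot(o["eef_rot"]).inv().apply(w["eye"]-o["eef_pos"]),rot(o["eef_rot"]).inv().apply(ray(w,320,200)), rot(o["eef_rot"]).as_matrix())
E
```

```text
top blue [463.4 199.4] [454 188  23  21 111] [ 0.517 -0.37   0.02 ]
top blue [312.9 235.2] [306 230  15  14  80] [0.429 0.054 0.02 ]
top blue [399.9 243.1] [393 236  16  15 183] [ 0.4   -0.188  0.02 ]
top blue [262.4 246.1] [250 238  20  19  99] [0.402 0.196 0.02 ]
top grey [370.8 157. ] [362 148  18  19 256] [ 0.644 -0.115  0.011]
top grey [330.4 162.1] [318 150  26  25 536] [ 0.633 -0.     0.011]
top grey [290.1 167.2] [276 153  29  29 654] [0.622 0.114 0.011]
top orange [193.7 195.5] [185 187  19  18 275] [0.549 0.385 0.02 ]
top orange [212.6 231.2] [202 222  22  19 314] [0.448 0.334 0.02 ]
top orange [352.6 233.5] [342 223  23  22 389] [ 0.431 -0.056  0.02 ]
scene blue [362.2 143.9] [351 135  23  15  59] [0.397 0.209 0.02 ]
scene blue [314.7 167.4] [304 159  20  14  46] [0.411 0.069 0.02 ]
scene blue [211.4 206.7] [200 199  21  18 210] [ 0.409 -0.186  0.02 ]
scene blue [139.2 280.2] [124 267  31  25 234] [ 0.511 -0.372  0.02 ]
scene grey [363.1 141.3] [355 138  17   8  52] [0.384 0.221 0.011]
scene grey [358.9 152.2] [352 146  17  12  78] [0.411 0.193 0.011]
scene grey [314.5 166.5] [308 161  13  10  55] [0.402 0.074 0.011]
scene grey [311.3 177.1] [303 165  21  20 152] [0.427 0.052 0.011]
scene grey [379.1 230.3] [360 214  39  34 913] [0.625 0.115 0.011]
scene grey [335.3 255.9] [314 237  45  40 818] [ 0.636 -0.     0.011]
scene grey [287.9 283.6] [275 271  27  26 480] [ 0.647 -0.114  0.011]
scene orange [416.  138.8] [406 126  22  26 430] [0.443 0.34  0.02 ]
scene orange [457.5 163.6] [448 156  21  16 259] [0.556 0.382 0.02 ]
scene orange [270.6 191.8] [258 179  26  27 548] [ 0.43  -0.053  0.02 ]
[ 0.07284168  0.00068756 -0.141567  ] [-0.28901119 -0.00148892  0.95732671] [[ 9.28712571e-01  3.70800418e-01 -1.06978700e-04]
 [ 3.70800415e-01 -9.28712397e-01  5.79784384e-04]
 [ 1.15631847e-04 -5.78120792e-04 -9.99999826e-01]]
```

View pics/crop.png

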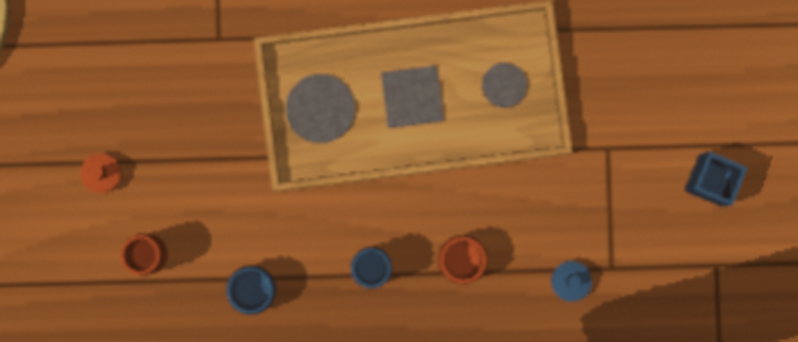

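```bash
python3 - <<'E'
from h import *
t=camera("top");s=camera("scene")
P={}
for nm,c,box in(("top",t,(240,180,500,270)),("scene",s,(100,120,480,310))):
    f=c["frame"].astype(int); m=((f[:,:,2]>f[:,:,0]+8)).astype(np.uint8)
    for i,ce,st in blobs(m,60,box)[0]:
        P.setdefault(nm,[]).append(ce); print(nm,ce,st)
        if nm=="top":
            print(onz(c,ce,.02).round(4))
T=sorted(P["top"],key=lambda a:a[0]);S=sorted(P["scene"],key=lambda a:-a[0])
for a,b in zip(T,S): print(a,b,tri(t,a,s,b))
g=masks(t["frame"])["grey"]*0
E
```

```text
top [464.1 198. ] [452 187  25  23 354]
[ 0.521  -0.3721  0.02  ]
top [312.5 237. ] [304 229  17  17 227]
[0.4239 0.0556 0.02  ]
top [400.3 243. ] [392 235  17  17 227]
[ 0.4003 -0.1888  0.02  ]
top [259.5 246.8] [250 237  20  20 319]
[0.4007 0.2041 0.02  ]
scene [361.8 145.2] [351 134  23  23 416]
scene [313.3 170.9] [304 158  20  27 423]
scene [209.9 207.3] [199 199  22  18 313]
scene [142.2 283.2] [124 267  36  33 967]
[259.5 246.8] [361.8 145.2] (array([0.40124157, 0.20463538, 0.02155327]), np.float64(0.0017650607824392772))
[312.5 237. ] [313.3 170.9] (array([0.42487759, 0.05667794, 0.02838889]), np.float64(0.002731576241426117))
[400.3 243. ] [209.9 207.3] (array([ 0.39995923, -0.18993929,  0.00894781]), np.float64(0.0016462264066511643))
[464.1 198. ] [142.2 283.2] (array([ 0.52125555, -0.36955978,  0.02251565]), np.float64(0.0032917186643198057))
```

Request:
drive_tool([
  [[0.04,0.02,-0.005],0],
  [[0.04,0.02,-0.005],0],
  [[0.04,0.02,-0.005],0],
  [[0.04,0.02,-0.005],0],
  [[0.04,0.02,-0.005],0],
  [[0.04,0.02,-0.005],0],
  [[0.04,0.02,-0.005],0],
  [[0.03,0.02,-0.005],0],
  [[0,0,0],0],
  [[0,0,0],0],
], gripper=1)

```text
time_s: 1.4
eef_pos: [0.5327, -0.3674, 0.1902]
eef_rot: [0.002, 0.982, 0.186, -0.0]
wrist_force: [-0.3, 0.5, 0.0]
opening: 0.995
```

```bash
python3 - <<'E'
from h import *
w=shot("wrist","w1"); print(get_obs()["eef_pos"],get_obs()["time_s"])
print(proj(w,[.5213,-.3696,.022]))
E
```

```text
[ 0.53246529 -0.36738104  0.19011343] 1.45
[317.37374377 192.13641763]
```

View pics/w1.png

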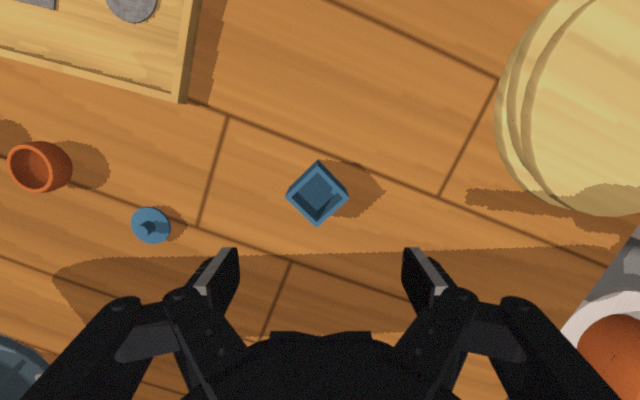

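```bash
cat >> h.py <<'E'
def bluecont(c,box=None,amin=150):
    f=c["frame"].astype(int); m=((f[:,:,2]>f[:,:,0]+8)&(f.max(2)>45)).astype(np.uint8)
    cs,_=cv2.findContours(m,cv2.RETR_EXTERNAL,cv2.CHAIN_APPROX_NONE)
    return [k[:,0,:].astype(float) for k in cs if cv2.contourArea(k)>amin and (box is None or (box[0]<k[:,0,0].mean()<box[2] and box[1]<k[:,0,1].mean()<box[3]))]
def metric(c,pts,z): return np.array([onz(c,p,z)[:2] for p in pts])
def rect(c,pts,z):
    P=metric(c,pts,z); r=cv2.minAreaRect((P*1000).astype(np.float32)); return r
def yaw(o):
    x=rot(o["eef_rot"]).apply([1,0,0]); return np.arctan2(x[1],x[0])
E
python3 - <<'E'
from h import *
w=camera("wrist"); o=get_obs(); print(o["eef_pos"],yaw(o))
for p in bluecont(w,(250,130,390,260)):
    print(rect(w,p,.044),rect(w,p,.022),p.mean(0))
E
```

```text
[ 0.53184328 -0.36810537  0.19030158] 0.37330103130779624
((523.7023315429688, -368.1970520019531), (53.11894226074219, 53.197452545166016), 66.31546783447266) ((517.8329467773438, -370.2759704589844), (57.18034744262695, 57.2648811340332), 66.31548309326172) [317.15328467 193.89051095]
```

Request:
drive_tool([
  [[-0.002,0,-0.01],-0.14],
  [[-0.002,0,-0.01],-0.14],
  [[-0.002,0,-0.01],-0.14],
  [[-0.002,0,-0.01],-0.14],
  [[-0.002,0,-0.01],-0.14],
  [[0,0,-0.01],-0.09],
  [[0,0,0],0],
  [[0,0,0],0],
])

```text
time_s: 2.3
eef_pos: [0.5124, -0.3791, 0.1325]
eef_rot: [0.005, 0.973, -0.229, -0.001]
wrist_force: [-0.1, 0.2, 0.7]
opening: 0.999
```

```bash
python3 - <<'E'
from h import *
w=shot("wrist","w2"); o=get_obs(); print(o["eef_pos"],yaw(o),o["q"])
for p in bluecont(w,(220,100,420,300)):
    print(rect(w,p,.044),rect(w,p,.022),p.mean(0))
E
```

```text
[ 0.51241406 -0.37900844  0.13247873] -0.4627006801346683 [-0.81824304  0.41209697  1.52377406 -0.00948     1.20162124  1.21866048]
((524.0797119140625, -370.81304931640625), (49.332923889160156, 56.11699295043945), 65.49200439453125) ((518.892578125, -366.9315185546875), (54.04725646972656, 61.479644775390625), 65.49200439453125) [304.36725664 196.4159292 ]
```

View pics/w2.png

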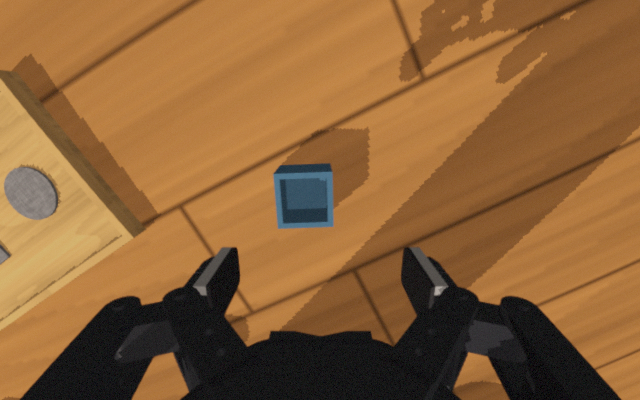

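Request:
drive_tool([
  [[0.009,0.0095,-0.02],0.04],
  [[0,0,-0.02],0],
  [[0,0,-0.02],0],
  [[0,0,0],0],
  [[0,0,0],0],
])

```text
time_s: 2.85
eef_pos: [0.5228, -0.3735, 0.0769]
eef_rot: [0.008, 0.979, -0.206, 0.003]
wrist_force: [-0.5, 0.2, 0.6]
opening: 1.0
```

```bash
python3 - <<'E'
from h import *
w=shot("wrist","w3"); o=get_obs(); print(o["eef_pos"],yaw(o))
for p in bluecont(w,(150,100,450,300)):
    print(rect(w,p,.044),p.mean(0))
E
```

```text
[ 0.52268734 -0.37331777  0.07684879] -0.4151875108006107
((525.55908203125, -371.3879699707031), (49.36199188232422, 58.753543853759766), 65.85398864746094) [314.09407666 226.46689895]
```

View pics/w3.png

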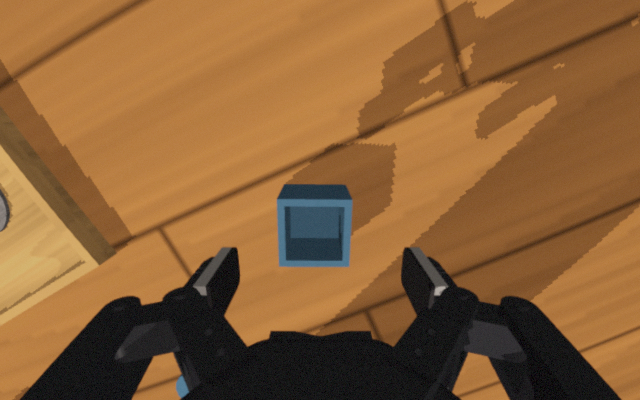

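Request:
drive_tool([
  [[-0.001,0.004,-0.01],0],
  [[0,0,-0.015],0],
  [[0,0,-0.015],0],
  [[0,0,-0.01],0],
  [[0,0,-0.007],0],
  [[0,0,0],0],
  [[0,0,0],0],
])

```text
time_s: 3.6
eef_pos: [0.5221, -0.3697, 0.0169]
eef_rot: [0.008, 0.979, -0.206, 0.004]
wrist_force: [-0.1, -0.1, -0.3]
opening: 1.002
```

```bash
cat >> h.py <<'E'
def st():
    o=get_obs(); z=rot(o["eef_rot"]).apply([0,0,1]); 
    print("t",round(o["time_s"],2),"tcp",(o["eef_pos"]*1000).round(1),"yaw",round(yaw(o),4),"tiltxy",(z[:2]*1000).round(1),"open",round(o["opening"],3),"F",o["wrist_force"].round(1)); return o
E
python3 - <<'E'
from h import *
st(); print(get_obs()["q"])
E
```

```text
t 3.6 tcp [ 522.1 -369.7   16.9] yaw -0.4144 tiltxy [  4.6 -17.7] open 1.002 F [-0.1 -0.1 -0.3]
[-0.79683029  0.56665726  1.56837479 -0.01080998  0.99073526  1.19430612]
```

Request:
drive_tool([
  [[-0.0005,0,-0.005],0],
  [[0,0,0],0],
  [[0,0,0],0],
  [[0,0,0],0],
])

```text
time_s: 4.0
eef_pos: [0.5222, -0.3705, 0.0127]
eef_rot: [0.009, 0.979, -0.206, 0.005]
wrist_force: [0.1, -0.3, -0.3]
opening: 1.0
```

Request:
drive_tool([
  [[0,0,0],0],
  [[0,0,0],0],
  [[0,0,0],0],
  [[0,0,0],0],
  [[0,0,0],0],
  [[0,0,0],0],
  [[0,0,0],0],
  [[0,0,0],0],
], gripper=0)

```text
time_s: 4.8
eef_pos: [0.5228, -0.371, 0.0139]
eef_rot: [0.009, 0.979, -0.206, 0.006]
wrist_force: [-0.1, 0.3, 0.3]
opening: 0.571
```

```bash
python3 - <<'E'
from h import *
st(); shot("wrist","w4")
E
```

```text
t 4.8 tcp [ 522.8 -371.    13.9] yaw -0.4144 tiltxy [  7.3 -20.4] open 0.571 F [-0.1  0.3  0.3]
```

View pics/w4.png

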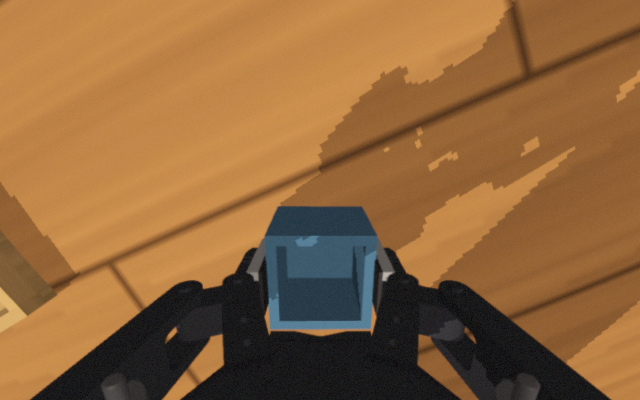

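Request:
drive_tool([
  [[0,0,0.02],0],
  [[0,0,0.03],0],
  [[0,0,0.03],0],
  [[0.01,0.025,0.02],0.05],
  [[0.01,0.04,0.01],0.05],
  [[0.01,0.04,0],0.05],
  [[0.01,0.04,0],0.05],
  [[0.01,0.04,0],0.05],
  [[0.01,0.03,0],0.05],
  [[0.01,0.02,0],0.05],
])

```text
time_s: 5.85
eef_pos: [0.5907, -0.1296, 0.1264]
eef_rot: [0.008, 1.0, -0.029, 0.006]
wrist_force: [-0.1, -0.4, -1.4]
opening: 0.577
```

```bash
python3 - <<'E'
from h import *
st(); w=shot("wrist","w5")
for p in((.6345,0,.011),(.6235,.1145,.011),(.6455,-.1145,.011)): print(proj(w,p))
E
```

```text
t 5.85 tcp [ 590.7 -129.6  126.4] yaw -0.0587 tiltxy [ 11.8 -16.2] open 0.577 F [-0.1 -0.4 -1.4]
[175.80288098 160.11621665]
[ 63.7195969  179.63306353]
[297.43956117 140.03176873]
```

View pics/w5.png

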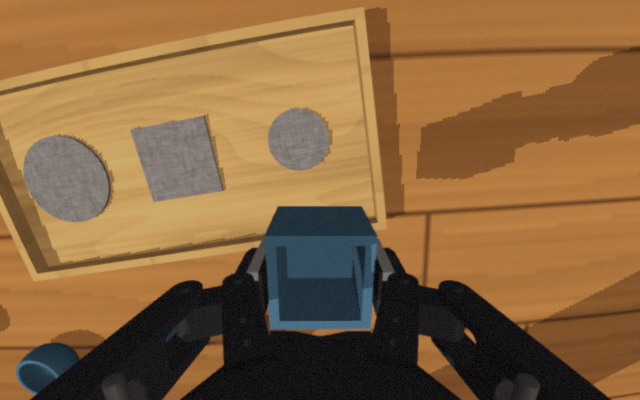

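```bash
cat >> h.py <<'E'
def pads(c,box,amin=300):
    f=c["frame"].astype(int); m=((f.max(2)-f.min(2)<22)&(f.max(2)>90)).astype(np.uint8)
    m=cv2.morphologyEx(m,cv2.MORPH_CLOSE,np.ones((5,5),np.uint8)); m=cv2.morphologyEx(m,cv2.MORPH_OPEN,np.ones((5,5),np.uint8))
    cs,_=cv2.findContours(m,cv2.RETR_EXTERNAL,cv2.CHAIN_APPROX_NONE)
    for k in cs:
        p=k[:,0,:].astype(float); a=p.mean(0)
        if cv2.contourArea(k)<amin or not(box[0]<a[0]<box[2] and box[1]<a[1]<box[3]): continue
        P=(metric(c,p,.011)*1000).astype(np.float32); M=cv2.moments(P.reshape(-1,1,2))
        print(a.round(1),"cen",round(M["m10"]/M["m00"],1),round(M["m01"]/M["m00"],1),"rect",np.round(np.r_[cv2.minAreaRect(P)[0],cv2.minAreaRect(P)[1],cv2.minAreaRect(P)[2]],1))
E
python3 - <<'E'
from h import *
pads(camera("wrist"),(0,90,400,230)); pads(camera("top"),(260,120,400,200),100); pads(camera("scene"),(250,210,420,310),100);st()
E
```

```text
[ 69.7 178.5] cen 622.9 112.7 rect [622.8 112.8  85.1  82.1  85.8]
[181.3 159.1] cen 634.3 -1.5 rect [634.4  -1.5  68.6  69.4   5.7]
[301.5 140.4] cen 645.6 -115.0 rect [ 645.4 -114.9   53.8   52.9   86.8]
[290.1 167.4] cen 621.6 113.4 rect [621.  112.5  76.2  76.4  88.5]
[330.6 162.1] cen 633.2 -0.8 rect [633.2  -0.8  63.9  64.4   5.6]
[288.1 283.5] cen 647.0 -113.6 rect [ 647.2 -113.    50.1   49.5   62.8]
[335.2 256.2] cen 635.4 0.1 rect [6.354e+02 4.000e-01 6.770e+01 6.750e+01 5.700e+00]
[379.  230.4] cen 624.1 115.1 rect [623.6 115.7  78.4  82.2  58.8]
t 6.05 tcp [ 590.7 -131.8  126.3] yaw -0.0615 tiltxy [ 11.8 -17. ] open 0.575 F [-0.6 -0.4 -1.1]
```

```bash
python3 - <<'E'
from h import *
w=camera("wrist"); o=st()
T=rot(o["eef_rot"])
# work in tool frame plane: rim plane z_tool=-0.030
def ontool(c,uv,zt):
    d=T.inv().apply(ray(c,*uv)); e=T.inv().apply(c["eye"]-o["eef_pos"]); return (e+d*(zt-e[2])/d[2])*1000
for uv in((322,236),(322,330),(266,283),(376,283),(265,236),(377,236)): print(uv,ontool(w,uv,-.030).round(1))
E
```

```text
t 6.1 tcp [ 590.5 -132.5  126.3] yaw -0.0627 tiltxy [ 11.8 -17.1] open 0.571 F [ 0.1 -0.3 -2.2]
(322, 236) [ 23.1   0.8 -30. ]
(322, 330) [-27.4   1.  -30. ]
(266, 283) [ -0.7 -25.1 -30. ]
(376, 283) [ -0.6  25.9 -30. ]
(265, 236) [ 23.  -24.1 -30. ]
(377, 236) [ 23.1  24.8 -30. ]
```

Request:
drive_tool([
  [[0.009,0.026,0],0.03],
  [[0.009,0.026,0],0.03],
  [[0.009,0.026,0],0.03],
  [[0.009,0.026,-0.01],0.03],
  [[0.009,0.026,-0.01],0.03],
  [[0,0,-0.01],0.01],
  [[0,0,0],0],
])

```text
time_s: 6.8
eef_pos: [0.6356, -0.0097, 0.0951]
eef_rot: [0.009, 0.999, 0.043, 0.007]
wrist_force: [-0.9, -0.4, -0.6]
opening: 0.576
```

```bash
python3 - <<'E'
from h import *
st()
E
```

```text
t 6.8 tcp [635.6  -9.7  95.1] yaw 0.0852 tiltxy [ 14.2 -17.7] open 0.576 F [-0.9 -0.4 -0.6]
```

Request:
drive_tool([
  [[0.001,0.009,-0.02],0.013],
  [[0,0,-0.02],0],
  [[0,0,-0.015],0],
  [[0,0,0],0],
  [[0,0,0],0],
])

```text
time_s: 7.3
eef_pos: [0.637, -0.0084, 0.0401]
eef_rot: [0.01, 0.999, 0.044, 0.008]
wrist_force: [0.3, -0.4, -1.3]
opening: 0.577
```

```bash
python3 - <<'E'
from h import *
st()
E
```

```text
t 7.3 tcp [637.   -8.4  40.1] yaw 0.0879 tiltxy [ 15.9 -19.5] open 0.577 F [ 0.3 -0.4 -1.3]
```

Request:
drive_tool([
  [[0,0.009,0],0.012],
  [[0,0,-0.004],0],
  [[0,0,0],0],
])

```text
time_s: 7.6
eef_pos: [0.6385, 0.0001, 0.0384]
eef_rot: [0.01, 0.999, 0.05, 0.009]
wrist_force: [-0.4, -0.5, -1.4]
opening: 0.581
```

```bash
python3 - <<'E'
from h import *
st()
E
```

```text
t 7.6 tcp [6.385e+02 1.000e-01 3.840e+01] yaw 0.0994 tiltxy [ 19.7 -20. ] open 0.581 F [-0.4 -0.5 -1.4]
```

Request:
drive_tool([
  [[-0.002,-0.0005,-0.01],0],
  [[0,0,0],0],
])

```text
time_s: 7.8
eef_pos: [0.6369, -0.0001, 0.0286]
eef_rot: [0.011, 0.999, 0.05, 0.01]
wrist_force: [0.4, -0.6, -1.8]
opening: 0.575
```

```bash
python3 - <<'E'
from h import *
st()
E
```

```text
t 7.8 tcp [ 6.369e+02 -1.000e-01  2.860e+01] yaw 0.1002 tiltxy [ 21.1 -20.3] open 0.575 F [ 0.4 -0.6 -1.8]
```

Request:
drive_tool([
  [[-0.0005,-0.0005,-0.003],0],
  [[0,0,-0.001],0],
])

```text
time_s: 8.0
eef_pos: [0.6366, -0.0006, 0.025]
eef_rot: [0.011, 0.999, 0.05, 0.01]
wrist_force: [-4.2, 1.1, 7.5]
opening: 0.572
```

```bash
python3 - <<'E'
from h import *
st()
E
```

```text
t 8.0 tcp [ 6.366e+02 -6.000e-01  2.500e+01] yaw 0.1004 tiltxy [ 21.5 -20.4] open 0.572 F [-4.2  1.1  7.5]
```

Request:
drive_tool([
  [[0,0,0],0],
  [[0,0,0],0],
  [[0,0,0],0],
], gripper=0.85)

```text
time_s: 8.3
eef_pos: [0.6371, -0.0009, 0.0252]
eef_rot: [0.011, 0.999, 0.05, 0.011]
wrist_force: [-0.9, 0.2, 0.7]
opening: 0.846
```

```bash
python3 - <<'E'
from h import *
st(); w=shot("wrist","w6")
E
```

```text
t 8.3 tcp [637.1  -0.9  25.2] yaw 0.1002 tiltxy [ 22.4 -20.6] open 0.846 F [-0.9  0.2  0.7]
```

View pics/w6.png

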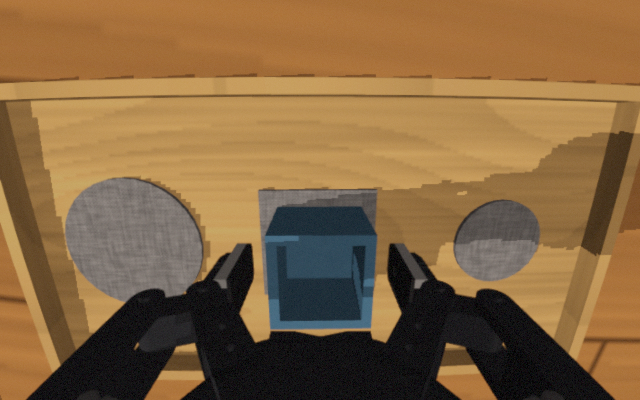

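Request:
drive_tool([
  [[0,0,0.025],0],
  [[0,0,0.04],0],
  [[-0.03,0.01,0.03],0],
  [[-0.03,0.01,0.02],0],
  [[0,0,0],0],
])

```text
time_s: 8.85
eef_pos: [0.5744, 0.0193, 0.1424]
eef_rot: [0.011, 0.999, 0.049, 0.01]
wrist_force: [0.1, -0.1, -0.5]
opening: 0.851
```

```bash
python3 - <<'E'
from h import *
st(); print(get_obs()["q"]);w=shot("wrist","w7"); print(proj(w,[.6343,-.0007,.055]))
E
```

```text
t 8.85 tcp [574.4  19.3 142.4] yaw 0.0991 tiltxy [ 20.3 -20.1] open 0.851 F [ 0.1 -0.1 -0.5]
[-0.16342971  0.26146873  1.70119364 -0.0180786   1.15564171  1.31554686]
[348.89530119 137.93371909]
```

View pics/w7.png

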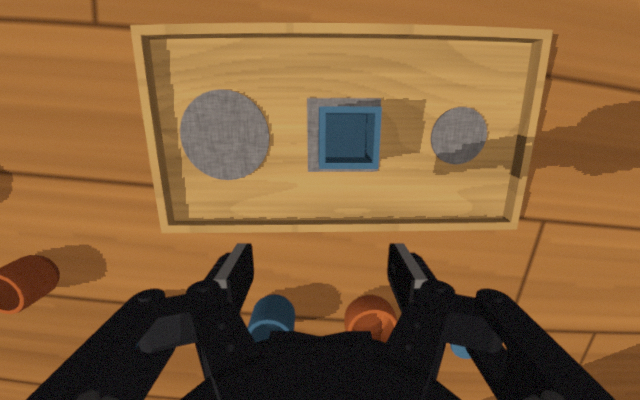

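Request:
drive_tool([
  [[-0.02,0.02,0],0],
  [[-0.035,0.037,0],0],
  [[-0.035,0.037,0],0],
  [[-0.035,0.037,-0.01],0],
  [[-0.03,0.035,-0.01],0],
  [[-0.015,0.018,0],0],
  [[0,0,0],0],
], gripper=1)

```text
time_s: 9.6
eef_pos: [0.4049, 0.2029, 0.1184]
eef_rot: [0.012, 0.999, 0.046, 0.011]
wrist_force: [0.3, 0.1, 1.2]
opening: 1.001
```

```bash
python3 - <<'E'
from h import *
st(); w=shot("wrist","w8"); print(proj(w,[.4012,.2046,.018]))
E
```

```text
t 9.6 tcp [404.9 202.9 118.4] yaw 0.0927 tiltxy [ 22.6 -22.1] open 1.001 F [0.3 0.1 1.2]
[314.6275324  205.77843851]
```

View pics/w8.png

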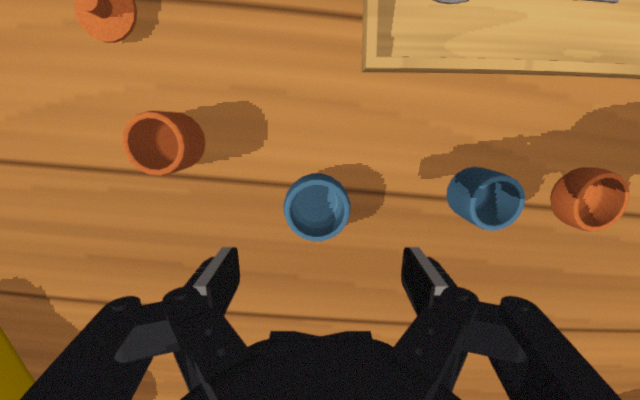

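```bash
cat >> h.py <<'E'
def roundobj(c,o,zrim,rrim,box):
    "near edge of rim in camera direction: contour cast on the rim plane; far-from-camera side of silhouette is the rim"
    for p in bluecont(c,box):
        P=metric(c,p,zrim)*1000
        e=c["eye"][:2]*1000; cen=P.mean(0)
        # horizontal direction from camera foot to object
        d=(cen-e)/np.linalg.norm(cen-e); n=np.array([-d[1],d[0]])
        far=(P@d).max(); mid=((P@n).max()+(P@n).min())/2; wid=np.ptp(P@n)
        # circle fit on far half arc
        A=P[(P@d)>far-rrim*0.6*1.0]
        s=np.linalg.lstsq(np.c_[2*A,np.ones(len(A))],(A**2).sum(1),rcond=None)[0]
        print("px",p.mean(0).round(1),"edge-centre",(d*(far-rrim)+n*mid).round(1),"wid",wid.round(1),"fit",s[:2].round(1),np.sqrt(s[2]+s[:2]@s[:2]).round(1))
E
python3 - <<'E'
from h import *
o=st(); w=camera("wrist"); roundobj(w,o,.036,28,(260,150,380,260)); roundobj(w,o,.050,25,(430,150,540,250))
E
```

```text
t 9.65 tcp [405.7 202.1 118.5] yaw 0.0922 tiltxy [ 22.9 -22.5] open 0.999 F [-0.4 -0.7  0.6]
px [315.5 208. ] edge-centre [403.1 203.2] wid 55.5 fit [402.3 203. ] 26.9
px [484.6 198. ] edge-centre [426.   59.2] wid 46.3 fit [425.7  57. ] 22.6
```

Request:
drive_tool([
  [[-0.003,0.002,-0.03],0],
  [[0,0,-0.04],0],
  [[0,0,0],0],
])

```text
time_s: 10.0
eef_pos: [0.41, 0.2013, 0.0487]
eef_rot: [0.012, 0.999, 0.044, 0.015]
wrist_force: [-1.3, -1.0, -1.2]
opening: 0.998
```

```bash
python3 - <<'E'
from h import *
o=st(); w=shot("wrist","w9"); roundobj(w,o,.036,28,(220,150,420,320))
E
```

```text
t 10.0 tcp [410.  201.3  48.7] yaw 0.0875 tiltxy [ 30.5 -22.3] open 0.998 F [-1.3 -1.  -1.2]
px [314.4 246. ] edge-centre [403.8 203.1] wid 54.8 fit [403.  203.1] 27.3
```

View pics/w9.png

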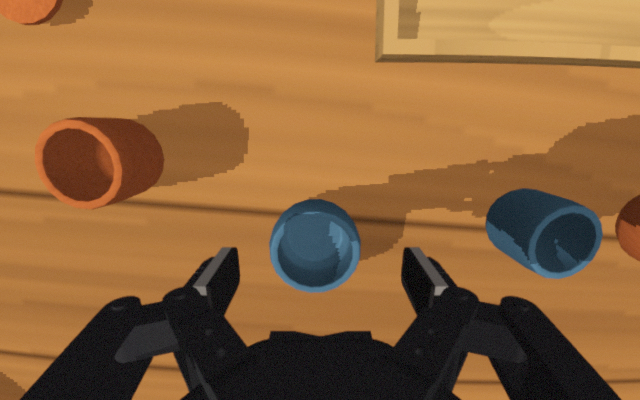

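Request:
drive_tool([
  [[0,0,0.05],0],
  [[0,0,0.05],0],
  [[0,0,0],0],
])

```text
time_s: 10.35
eef_pos: [0.4144, 0.1993, 0.1571]
eef_rot: [0.012, 0.999, 0.041, 0.016]
wrist_force: [0.6, 1.4, -1.3]
opening: 0.995
```

```bash
python3 - <<'E'
from h import *
o=st()
E
```

```text
t 10.35 tcp [414.4 199.3 157.1] yaw 0.0833 tiltxy [ 32.  -22.7] open 0.995 F [ 0.6  1.4 -1.3]
```

Request:
drive_tool([
  [[0,0,0],0],
  [[0,0,0],0],
  [[0,0,0],0],
  [[0,0,0],0],
  [[0,0,0],0],
])

```text
time_s: 10.85
eef_pos: [0.4168, 0.198, 0.1605]
eef_rot: [0.012, 0.999, 0.04, 0.018]
wrist_force: [0.2, -0.2, -0.5]
opening: 0.999
```

```bash
python3 - <<'E'
from h import *
o=st();print(o["q"],o["joint_efforts"])
E
```

```text
t 10.85 tcp [416.8 198.  160.5] yaw 0.0805 tiltxy [ 36.9 -22. ] open 0.999 F [ 0.2 -0.2 -0.5]
[ 0.20604835 -0.01436271  1.9701794  -0.03180896  1.15428168  1.70916265] [-3.14102985e-02 -3.20038426e+01 -3.26822412e+01 -1.33107207e-01
 -1.57345058e-01 -5.21029033e-04]
```

Request:
drive_tool([
  [[0.05,0.01,0],0],
  [[0.05,0.01,0],0],
  [[0.05,0.01,0],0],
])

```text
time_s: 11.15
eef_pos: [0.559, 0.2275, 0.1554]
eef_rot: [0.013, 0.999, 0.041, 0.011]
wrist_force: [0.1, 0.1, 0.7]
opening: 1.004
```

```bash
python3 - <<'E'
from h import *
o=st();print(o["q"],o["joint_efforts"])
E
```

```text
t 11.15 tcp [559.  227.5 155.4] yaw 0.0828 tiltxy [ 23.9 -24.6] open 1.004 F [0.1 0.1 0.7]
[ 0.2056839   0.31012335  1.61022704 -0.0309969   1.20302972  1.70483016] [ 3.87953063e-01 -5.27509189e+01 -2.64746940e+01 -1.24707646e-01
 -3.50384340e-01  2.42550188e-02]
```

Request:
drive_tool([
  [[-0.05,-0.01,0],0],
  [[-0.05,-0.01,0],0],
  [[-0.05,-0.01,0],0],
])

```text
time_s: 11.45
eef_pos: [0.4242, 0.1984, 0.1389]
eef_rot: [0.014, 0.999, 0.039, 0.002]
wrist_force: [-1.0, 0.5, 0.3]
opening: 0.997
```

```bash
python3 - <<'E'
from h import *
o=st();print(o["q"],o["joint_efforts"])
E
```

```text
t 11.45 tcp [424.2 198.4 138.9] yaw 0.0791 tiltxy [  5.2 -28.7] open 0.997 F [-1.   0.5  0.3]
[ 0.20362507  0.05580448  1.9473637  -0.03215063  1.13929427  1.70886966] [-6.61305897e-01 -2.53491980e+01 -3.44957364e+01 -1.47112459e-01
 -1.30897919e-01 -1.24856891e-02]
```

Request:
drive_tool([
  [[0,0,0],0],
])

```text
time_s: 11.55
eef_pos: [0.4153, 0.1972, 0.134]
eef_rot: [0.016, 0.999, 0.04, -0.005]
wrist_force: [-0.5, -0.6, -0.1]
opening: 0.996
```

```bash
python3 - <<'E'
from h import *
o=st();print(o["q"],o["dq"])
E
```

```text
t 11.55 tcp [415.3 197.2 134. ] yaw 0.0803 tiltxy [ -8.4 -31.4] open 0.996 F [-0.5 -0.6 -0.1]
[ 0.2049288   0.05359396  1.96117639 -0.03193468  1.14166247  1.70880987] [-1.45707563e-02  9.58460176e-02 -1.37304535e-01 -2.31462132e-03
 -5.83239007e-02 -1.04926058e-04]
```

Request:
drive_tool([
  [[-0.01,0.05,0],0],
  [[-0.01,0.05,0],0],
  [[0.01,-0.05,0],0],
  [[0.01,-0.05,0],0],
  [[0,0,0],0],
])

```text
time_s: 12.05
eef_pos: [0.4068, 0.2087, 0.1306]
eef_rot: [0.016, 0.998, 0.055, -0.008]
wrist_force: [-0.9, 0.7, 0.4]
opening: 1.001
```

```bash
python3 - <<'E'
from h import *
o=st();print(o["q"],o["dq"])
E
```

```text
t 12.05 tcp [406.8 208.7 130.6] yaw 0.1106 tiltxy [-13.8 -32.9] open 1.001 F [-0.9  0.7  0.4]
[ 0.23413292  0.057791    1.96493793 -0.03166816  1.14013691  1.70759099] [ 0.11579814  0.02758835 -0.02550042  0.03231369 -0.00629077  0.0483809 ]
```

Request:
drive_tool([
  [[-0.006,-0.005,-0.03],0],
  [[-0.001,0,-0.03],0],
  [[0,0,-0.03],0],
])

```text
time_s: 12.35
eef_pos: [0.4042, 0.2049, 0.0421]
eef_rot: [0.015, 0.998, 0.055, -0.002]
wrist_force: [-0.7, -0.2, -0.9]
opening: 0.996
```

```bash
python3 - <<'E'
from h import *
o=st(); w=camera("wrist"); roundobj(w,o,.036,28,(220,150,420,330)); st()
E
```

```text
t 12.35 tcp [404.2 204.9  42.1] yaw 0.1093 tiltxy [ -3.3 -29.8] open 0.996 F [-0.7 -0.2 -0.9]
px [320.8 241.4] edge-centre [403.6 203.2] wid 54.9 fit [403.  203.1] 27.2
t 12.4 tcp [400.3 203.8  37.4] yaw 0.1089 tiltxy [-11.5 -31.7] open 1.002 F [-3.4 -3.1 -3.1]
```

Request:
drive_tool([
  [[0.001,-0.001,-0.015],0],
  [[0.001,0,-0.015],0],
])

```text
time_s: 12.6
eef_pos: [0.4021, 0.2029, 0.0064]
eef_rot: [0.016, 0.998, 0.054, -0.008]
wrist_force: [-0.1, 0.3, 0.6]
opening: 0.999
```

```bash
python3 - <<'E'
from h import *
o=st()
E
```

```text
t 12.6 tcp [402.1 202.9   6.4] yaw 0.1082 tiltxy [-13.8 -31.9] open 0.999 F [-0.1  0.3  0.6]
```

Request:
drive_tool([
  [[0.001,0,-0.0065],0],
  [[0,0,0],0],
  [[0,0,0],0],
  [[0,0,0],0],
  [[0,0,0],0],
], gripper=0)

```text
time_s: 13.1
eef_pos: [0.4034, 0.2034, 0.0008]
eef_rot: [0.016, 0.998, 0.054, -0.009]
wrist_force: [0.3, -0.3, -0.9]
opening: 0.674
```

```bash
python3 - <<'E'
from h import *
o=st();w=shot("wrist","w10")
E
```

```text
t 13.1 tcp [403.4 203.4   0.8] yaw 0.1075 tiltxy [-16.  -32.2] open 0.674 F [ 0.3 -0.3 -0.9]
```

View pics/w10.png

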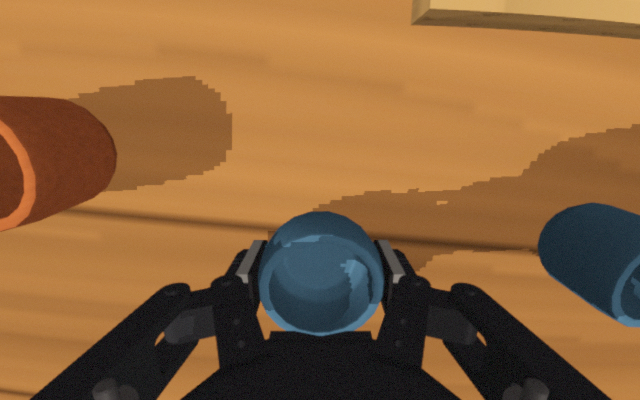

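Request:
drive_tool([
  [[0,0,0.02],0],
  [[0,0,0.03],0],
  [[0.01,-0.005,0.03],0],
  [[0.03,-0.012,0.01],0],
  [[0.04,-0.017,0],0],
  [[0.04,-0.017,0],0],
  [[0.04,-0.017,0],0],
  [[0.03,-0.012,0],0],
  [[0.02,-0.008,0],0],
])

```text
time_s: 14.05
eef_pos: [0.6171, 0.1129, 0.0974]
eef_rot: [0.016, 0.998, 0.056, -0.008]
wrist_force: [-0.1, 0.2, -0.3]
opening: 0.673
```

```bash
python3 - <<'E'
from h import *
o=st();w=shot("wrist","w11");o=st();print(o["q"])
E
```

```text
t 14.05 tcp [617.1 112.9  97.4] yaw 0.112 tiltxy [-14.3 -32.2] open 0.673 F [-0.1  0.2 -0.3]
t 14.1 tcp [619.9 111.3  97.9] yaw 0.1108 tiltxy [-10.9 -32.8] open 0.669 F [ 0.3 -2.2  0.9]
[ 0.00638873  0.4519128   1.54614496 -0.03584082  1.15489929  1.48085376]
```

View pics/w11.png

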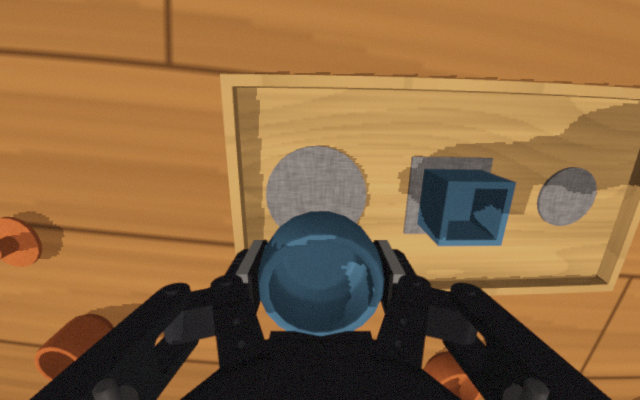

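Request:
drive_tool([
  [[0.001,0.003,-0.025],0],
  [[0,0,-0.025],0],
  [[0,0,-0.015],0],
  [[0,0,0],0],
])

```text
time_s: 14.5
eef_pos: [0.623, 0.1131, 0.0322]
eef_rot: [0.016, 0.998, 0.054, -0.005]
wrist_force: [0.3, 0.5, -1.7]
opening: 0.668
```

```bash
python3 - <<'E'
from h import *
o=st()
E
```

```text
t 14.5 tcp [623.  113.1  32.2] yaw 0.1083 tiltxy [ -7.9 -32.7] open 0.668 F [ 0.3  0.5 -1.7]
```

Request:
drive_tool([
  [[-0.0005,0.001,-0.009],0],
  [[-0.0005,0.0005,-0.007],0],
  [[0,0,0],0],
])

```text
time_s: 14.8
eef_pos: [0.6225, 0.1153, 0.0168]
eef_rot: [0.016, 0.998, 0.055, -0.004]
wrist_force: [-0.1, -0.5, -1.4]
opening: 0.676
```

```bash
python3 - <<'E'
from h import *
o=st()
E
```

```text
t 14.8 tcp [622.5 115.3  16.8] yaw 0.109 tiltxy [ -6.1 -32.6] open 0.676 F [-0.1 -0.5 -1.4]
```

Request:
drive_tool([
  [[0.0005,-0.001,-0.003],0],
  [[0,-0.0003,-0.001],0],
])

```text
time_s: 15.0
eef_pos: [0.6238, 0.1142, 0.0138]
eef_rot: [0.016, 0.998, 0.055, -0.003]
wrist_force: [0.2, -0.8, -2.1]
opening: 0.669
```

```bash
python3 - <<'E'
from h import *
o=st()
E
```

```text
t 15.0 tcp [623.8 114.2  13.8] yaw 0.1095 tiltxy [ -4.2 -32.6] open 0.669 F [ 0.2 -0.8 -2.1]
```

Request:
drive_tool([
  [[-0.0005,0,-0.0015],0],
  [[0,0,-0.0008],0],
])

```text
time_s: 15.2
eef_pos: [0.6239, 0.1141, 0.0122]
eef_rot: [0.016, 0.998, 0.055, -0.002]
wrist_force: [1.2, -1.2, -0.2]
opening: 0.671
```

```bash
python3 - <<'E'
from h import *
o=st()
E
```

```text
t 15.2 tcp [623.9 114.1  12.2] yaw 0.1094 tiltxy [ -2.7 -32.7] open 0.671 F [ 1.2 -1.2 -0.2]
```

Request:
drive_tool([
  [[-0.0005,0,-0.001],0],
])

```text
time_s: 15.3
eef_pos: [0.6237, 0.1141, 0.0114]
eef_rot: [0.016, 0.998, 0.055, -0.002]
wrist_force: [0.1, 0.7, -1.5]
opening: 0.668
```

Request:
drive_tool([
  [[0,0,0],0],
  [[0,0,0],0],
  [[0,0,0],0],
], gripper=0.88)

```text
time_s: 15.6
eef_pos: [0.6241, 0.114, 0.0119]
eef_rot: [0.016, 0.998, 0.055, -0.001]
wrist_force: [-0.1, -0.0, 0.5]
opening: 0.883
```

```bash
python3 - <<'E'
from h import *
o=st();w=shot("wrist","w12");roundobj(w,o,.047,28,(220,150,420,380))
E
```

```text
t 15.6 tcp [624.1 114.   11.9] yaw 0.1093 tiltxy [ -1.1 -32.7] open 0.883 F [-0.1 -0.   0.5]
px [319.7 274.9] edge-centre [625.6 114.3] wid 54.4 fit [625.9 114.4] 27.9
```

View pics/w12.png

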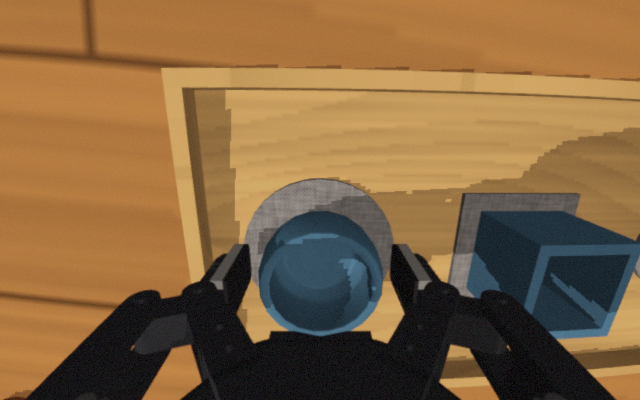

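Request:
drive_tool([
  [[0,0,0.025],0],
  [[0,0,0.035],0],
  [[-0.02,-0.005,0.03],0],
  [[-0.03,-0.01,0.01],0],
  [[-0.01,0,0],0],
])

```text
time_s: 16.15
eef_pos: [0.5629, 0.0985, 0.1145]
eef_rot: [0.016, 0.998, 0.055, -0.002]
wrist_force: [1.0, -0.1, -0.0]
opening: 0.883
```

```bash
python3 - <<'E'
from h import *
o=st();w=shot("wrist","w13")
roundobj(w,o,.047,28,(100,50,320,240))
for p in bluecont(w,(321,50,520,240)): print(rect(w,p,.055))
pads(w,(50,50,600,250)); print(proj(w,[.6229,.1137,.047]),proj(w,[.6229,.1137,.011]))
t=camera("top");
f=t["frame"][140:200,260:410]; cv2.imwrite("pics/crop2.png",cv2.resize(f[:,:,::-1],None,fx=5,fy=5,interpolation=2))
for p in bluecont(t,(260,120,400,200),50): P=p.mean(0); print(P, onz(t,P,.03))
E
```

```text
t 16.15 tcp [562.9  98.5 114.5] yaw 0.1094 tiltxy [ -1.3 -32.9] open 0.883 F [ 1.  -0.1 -0. ]
px [304.3 130. ] edge-centre [623.2 114.1] wid 56.7 fit [623.6 114.1] 28.0
((633.5479736328125, 7.0670318603515625), (50.23721694946289, 64.86048889160156), 5.443808078765869)
[557.8 134.8] cen 646.3 -112.1 rect [ 645.8 -113.6   54.8   53.3   34.2]
[422.8 117.2] cen 640.5 19.3 rect [6.34e+02 3.00e-01 6.82e+01 6.92e+01 5.80e+00]
[305.4 127.3] cen 622.8 114.0 rect [622.9 114.   82.6  83.9   6.4]
[304.62581337 132.41238899] [305.55413169 129.84559749]
[331.07246377 159.88405797] [ 0.63682595 -0.00199474  0.03      ]
```

View pics/w13.png

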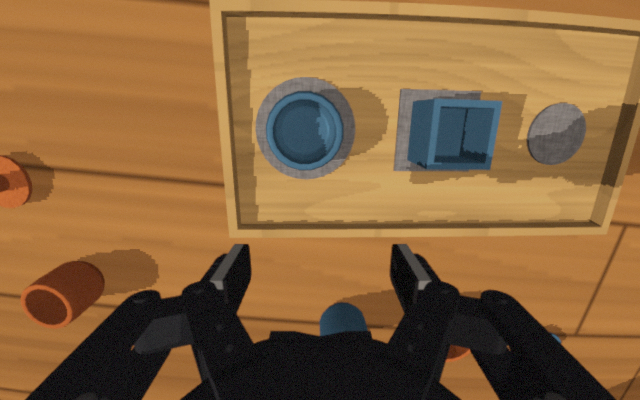

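View pics/crop2.png

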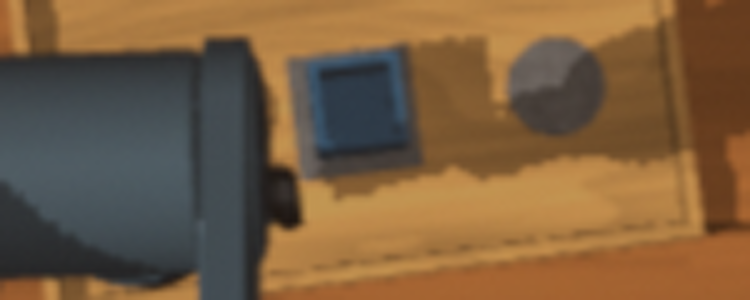

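Request:
drive_tool([
  [[-0.025,-0.008,0.005],0],
  [[-0.035,-0.01,0],0],
  [[-0.035,-0.01,0],0],
  [[-0.025,-0.008,0],0],
  [[-0.013,-0.003,0],0],
  [[0,0,0],0],
], gripper=1)

```text
time_s: 16.85
eef_pos: [0.4295, 0.0601, 0.1148]
eef_rot: [0.016, 0.998, 0.055, -0.003]
wrist_force: [0.1, -0.4, 0.6]
opening: 1.002
```

```bash
python3 - <<'E'
from h import *
o=st();w=shot("wrist","w14");o=st()
roundobj(w,o,.050,25,(220,130,420,300))
E
```

```text
t 16.85 tcp [429.5  60.1 114.8] yaw 0.1099 tiltxy [ -3.6 -31.3] open 1.002 F [ 0.1 -0.4  0.6]
t 16.9 tcp [430.6  60.1 115.1] yaw 0.1099 tiltxy [ -2.5 -31.3] open 1.0 F [ 0.2 -0.3  0. ]
px [320.7 211.2] edge-centre [427.6  56. ] wid 46.5 fit [425.8  56. ] 22.8
```

View pics/w14.png

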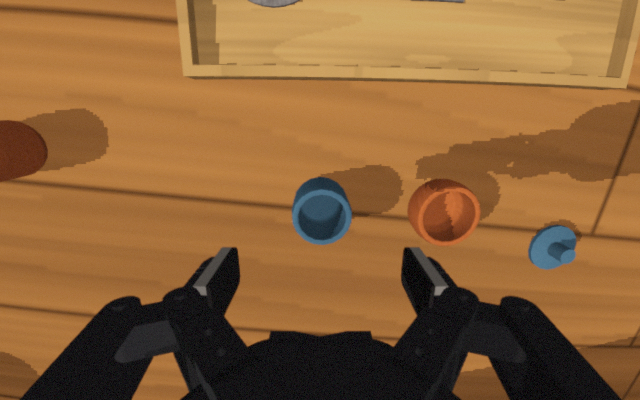

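Request:
drive_tool([
  [[-0.005,-0.004,-0.02],0],
  [[0,0,-0.03],0],
  [[0,0,-0.02],0],
])

```text
time_s: 17.2
eef_pos: [0.4337, 0.0559, 0.0465]
eef_rot: [0.016, 0.998, 0.055, 0.004]
wrist_force: [0.4, 0.2, 0.4]
opening: 1.002
```

```bash
python3 - <<'E'
from h import *
o=st();w=shot("wrist","w15");o=st()
roundobj(w,o,.050,23.3,(220,130,420,320))
E
```

```text
t 17.2 tcp [433.7  55.9  46.5] yaw 0.1101 tiltxy [  9.5 -32.2] open 1.002 F [0.4 0.2 0.4]
t 17.25 tcp [431.9  56.   44.1] yaw 0.1099 tiltxy [  5.4 -31.7] open 1.005 F [-1.6 -0.2 -0.7]
px [316.9 254.6] edge-centre [426.5  56.1] wid 45.7 fit [426.4  55.9] 23.0
```

View pics/w15.png

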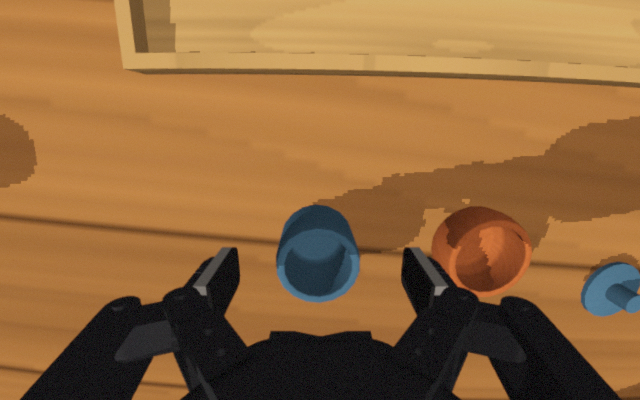

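Request:
drive_tool([
  [[-0.005,0,-0.012],0],
  [[-0.001,0,-0.015],0],
  [[-0.001,0,-0.005],0],
])

```text
time_s: 17.55
eef_pos: [0.4288, 0.0564, 0.0109]
eef_rot: [0.016, 0.998, 0.055, 0.002]
wrist_force: [0.4, 0.7, 0.6]
opening: 0.995
```

```bash
python3 - <<'E'
from h import *
o=st()
E
```

```text
t 17.55 tcp [428.8  56.4  10.9] yaw 0.1103 tiltxy [  6.  -31.5] open 0.995 F [0.4 0.7 0.6]
```

Request:
drive_tool([
  [[-0.003,0,-0.003],0],
  [[0,0,0],0],
  [[0,0,0],0],
  [[0,0,0],0],
  [[0,0,0],0],
  [[0,0,0],0],
], gripper=0)

```text
time_s: 18.15
eef_pos: [0.4292, 0.0562, 0.0103]
eef_rot: [0.016, 0.998, 0.056, 0.004]
wrist_force: [-0.4, 0.5, -1.5]
opening: 0.554
```

```bash
python3 - <<'E'
from h import *
o=st();shot("wrist","w16")
E
```

```text
t 18.15 tcp [429.2  56.2  10.3] yaw 0.1113 tiltxy [  9.4 -32.2] open 0.554 F [-0.4  0.5 -1.5]
```

View pics/w16.png

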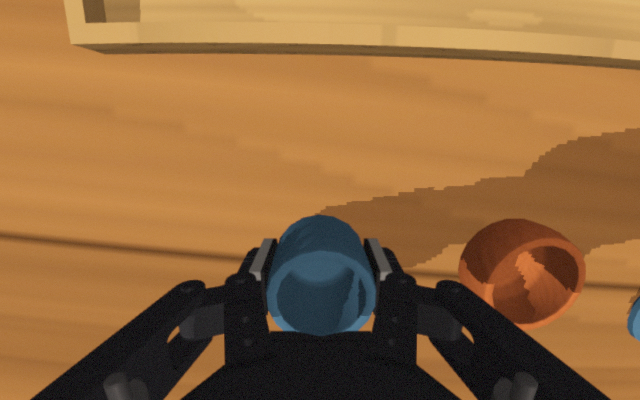

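```bash
cat >> h.py <<'E'
def ontool(c,o,uv,zt):
    T=rot(o["eef_rot"])
    d=T.inv().apply(ray(c,*uv)); e=T.inv().apply(c["eye"]-o["eef_pos"]); return (e+d*(zt-e[2])/d[2])*1000
E
python3 - <<'E'
from h import *
o=get_obs();w=camera("wrist"); o=st()
f=w["frame"][200:350,240:400]; cv2.imwrite("pics/crop3.png",cv2.resize(f[:,:,::-1],None,fx=4,fy=4,interpolation=2))
for uv in((321,248),(321,335),(268,290),(376,290)): print(ontool(w,o,uv,-.040).round(1))
E
```

```text
t 18.25 tcp [429.1  56.2  10.2] yaw 0.1113 tiltxy [  9.1 -32.2] open 0.553 F [-0.2  1.  -0.7]
[ 22.2   1.1 -40. ]
[-21.3   1.1 -40. ]
[  2.4 -21.5 -40. ]
[  2.4  24.5 -40. ]
```

View pics/crop3.png

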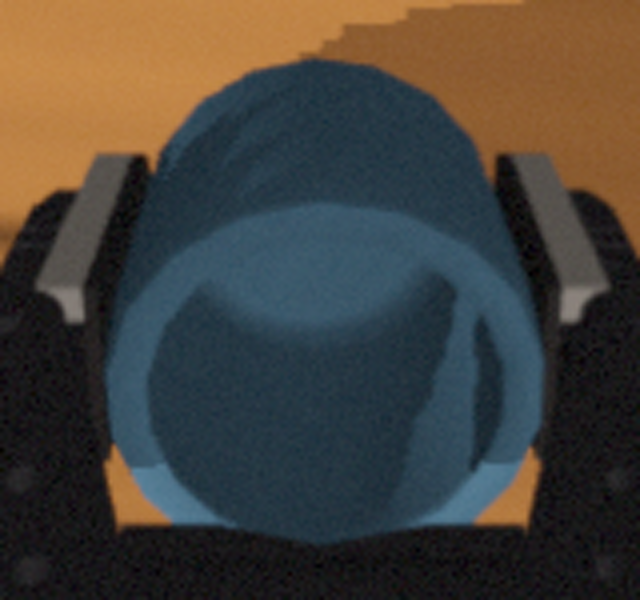

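Request:
drive_tool([
  [[0,0,0.02],0],
  [[0,0,0.03],0],
  [[0.01,-0.01,0.03],0],
  [[0.03,-0.025,0.02],0],
  [[0.04,-0.03,0],0],
  [[0.04,-0.03,0],0],
  [[0.04,-0.03,0],0],
  [[0.03,-0.025,0],0],
  [[0.015,-0.01,0],0],
])

```text
time_s: 19.15
eef_pos: [0.6328, -0.1061, 0.1133]
eef_rot: [0.016, 0.998, 0.057, 0.001]
wrist_force: [-0.0, 0.1, -1.4]
opening: 0.547
```

```bash
python3 - <<'E'
from h import *
o=st();w=shot("wrist","w17");o=st();print(o["q"]); pads(w,(250,80,420,260))
E
```

```text
t 19.15 tcp [ 632.8 -106.1  113.3] yaw 0.115 tiltxy [  4.8 -31.8] open 0.547 F [-0.   0.1 -1.4]
t 19.2 tcp [ 634.1 -107.2  113.4] yaw 0.1143 tiltxy [  6.5 -32.6] open 0.556 F [-1.6 -1.3 -0.1]
[-0.3373038   0.44077938  1.52653    -0.031269    1.15756477  1.13151184]
[327.  185.6] cen 645.9 -114.8 rect [ 645.7 -114.9   54.    52.7    6. ]
```

View pics/w17.png

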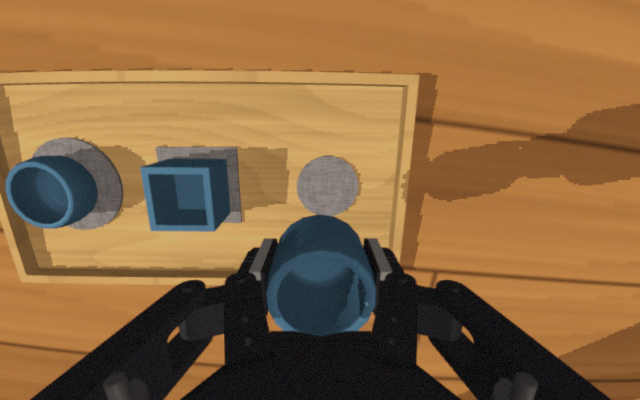

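Request:
drive_tool([
  [[0.007,-0.004,-0.02],0],
  [[0.005,-0.003,-0.025],0],
  [[0,0,-0.02],0],
  [[0,0,-0.005],0],
])

```text
time_s: 19.6
eef_pos: [0.6475, -0.1159, 0.0412]
eef_rot: [0.017, 0.998, 0.056, 0.003]
wrist_force: [0.2, -0.4, -2.1]
opening: 0.553
```

```bash
python3 - <<'E'
from h import *
o=st()
E
```

```text
t 19.6 tcp [ 647.5 -115.9   41.2] yaw 0.1123 tiltxy [  7.6 -32.8] open 0.553 F [ 0.2 -0.4 -2.1]
```

Request:
drive_tool([
  [[0.0005,0.0015,-0.008],0],
  [[0,0.0003,-0.007],0],
  [[0,0,-0.001],0],
])

```text
time_s: 19.9
eef_pos: [0.6474, -0.1134, 0.0242]
eef_rot: [0.016, 0.998, 0.056, 0.002]
wrist_force: [0.6, 0.4, -1.9]
opening: 0.553
```

```bash
python3 - <<'E'
from h import *
o=st()
E
```

```text
t 19.9 tcp [ 647.4 -113.4   24.2] yaw 0.1126 tiltxy [  6.5 -32.3] open 0.553 F [ 0.6  0.4 -1.9]
```

Request:
drive_tool([
  [[0.001,-0.001,-0.0015],0],
  [[0,0,-0.001],0],
])

```text
time_s: 20.1
eef_pos: [0.6493, -0.1144, 0.0229]
eef_rot: [0.017, 0.998, 0.057, 0.003]
wrist_force: [-0.2, 0.3, -1.2]
opening: 0.553
```

```bash
python3 - <<'E'
from h import *
o=st()
E
```

```text
t 20.1 tcp [ 649.3 -114.4   22.9] yaw 0.1132 tiltxy [  8.4 -33. ] open 0.553 F [-0.2  0.3 -1.2]
```

Request:
drive_tool([
  [[-0.0008,0,-0.0015],0],
  [[-0.0003,0,-0.001],0],
])

```text
time_s: 20.3
eef_pos: [0.649, -0.1147, 0.0215]
eef_rot: [0.017, 0.998, 0.057, 0.004]
wrist_force: [0.3, 0.4, -1.6]
opening: 0.55
```

```bash
python3 - <<'E'
from h import *
o=st()
E
```

```text
t 20.3 tcp [ 649.  -114.7   21.5] yaw 0.1132 tiltxy [ 10.5 -33.7] open 0.55 F [ 0.3  0.4 -1.6]
```

Request:
drive_tool([
  [[-0.0005,0,-0.001],0],
  [[0,0,-0.0008],0],
])

```text
time_s: 20.5
eef_pos: [0.6487, -0.1148, 0.0201]
eef_rot: [0.017, 0.998, 0.057, 0.005]
wrist_force: [-0.1, -0.4, -1.0]
opening: 0.553
```

```bash
python3 - <<'E'
from h import *
o=st()
E
```

```text
t 20.5 tcp [ 648.7 -114.8   20.1] yaw 0.1132 tiltxy [ 11.3 -34. ] open 0.553 F [-0.1 -0.4 -1. ]
```

Request:
drive_tool([
  [[0,0,-0.001],0],
])

```text
time_s: 20.6
eef_pos: [0.6488, -0.1148, 0.0198]
eef_rot: [0.017, 0.998, 0.057, 0.005]
wrist_force: [-3.3, 1.9, 10.0]
opening: 0.555
```

```bash
python3 - <<'E'
from h import *
o=st();w=shot("wrist","w18");st()
E
```

```text
t 20.6 tcp [ 648.8 -114.8   19.8] yaw 0.1132 tiltxy [ 11.3 -34.1] open 0.555 F [-3.3  1.9 10. ]
t 20.65 tcp [ 648.8 -114.9   19.9] yaw 0.1132 tiltxy [ 11.2 -34.1] open 0.555 F [-1.6  0.3  3.6]
```

View pics/w18.png

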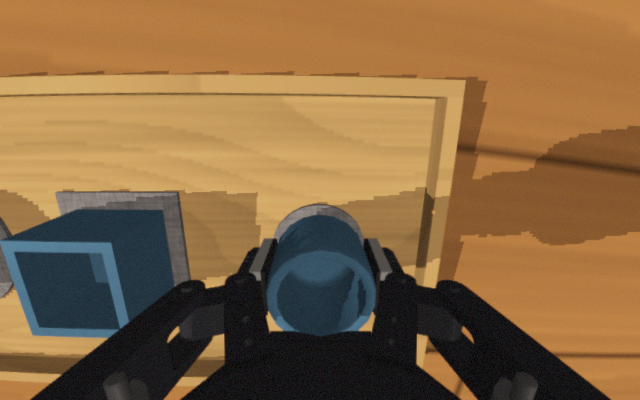

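Request:
drive_tool([
  [[0,0,0],0],
  [[0,0,0],0],
  [[0,0,0],0],
], gripper=0.85)

```text
time_s: 20.95
eef_pos: [0.6495, -0.1151, 0.0205]
eef_rot: [0.018, 0.998, 0.057, 0.005]
wrist_force: [-0.6, 0.3, 0.2]
opening: 0.848
```

Request:
drive_tool([
  [[0,0,0.025],0],
  [[0,0,0.04],0],
  [[-0.02,0,0.03],0],
  [[-0.04,-0.01,0.01],0],
  [[-0.02,0,0],0],
])

```text
time_s: 21.45
eef_pos: [0.5685, -0.1252, 0.1276]
eef_rot: [0.018, 0.998, 0.057, 0.006]
wrist_force: [0.3, 0.0, -1.1]
opening: 0.852
```

```bash
python3 - <<'E'
from h import *
o=st();w=shot("wrist","w19");o=st()
roundobj(w,o,.061,23.3,(250,30,450,250))
for z in (.061,): print(proj(w,[.6458,-.1147,z]))
pads(w,(250,30,450,250))
E
```

```text
t 21.45 tcp [ 568.5 -125.2  127.6] yaw 0.1149 tiltxy [ 13.1 -35.3] open 0.852 F [ 0.3  0.  -1.1]
t 21.5 tcp [ 566.6 -124.5  127. ] yaw 0.1149 tiltxy [ 11.  -34.4] open 0.851 F [ 0.8  1.1 -0.5]
px [314.6 108.6] edge-centre [ 646.1 -115.4] wid 46.4 fit [ 646.2 -115.6] 23.1
[313.68505612 109.96702685]
```

View pics/w19.png

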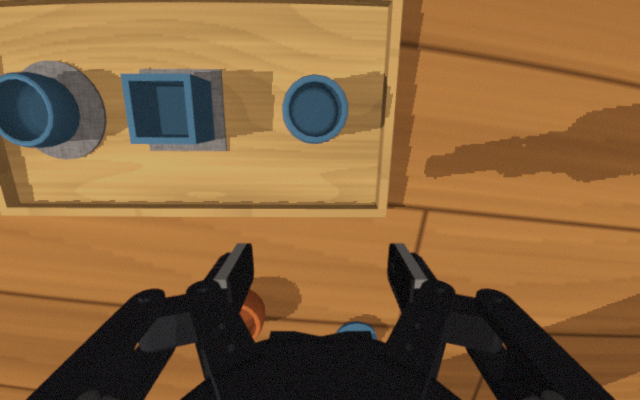

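Request:
drive_tool([
  [[-0.03,-0.01,0],0],
  [[-0.04,-0.016,0],0],
  [[-0.04,-0.016,0],0],
  [[-0.035,-0.015,0],0],
  [[-0.015,-0.005,-0.01],0],
  [[0,0,0],0],
], gripper=0.7)

```text
time_s: 22.1
eef_pos: [0.4037, -0.1883, 0.1177]
eef_rot: [0.019, 0.998, 0.058, 0.007]
wrist_force: [1.2, 0.5, 0.6]
opening: 0.702
```

```bash
python3 - <<'E'
from h import *
o=st();w=shot("wrist","w20");o=st()
print(proj(w,[.400,-.1895,.012]))
for p in bluecont(w,(220,130,420,320)):
    for z in (.010,.012):
        P=metric(w,p,z)*1000; (c,r)=cv2.minEnclosingCircle(P.astype(np.float32)); print(z,P.mean(0).round(1),np.round(c,1),r,np.ptp(P,axis=0))
E
```

```text
t 22.1 tcp [ 403.7 -188.3  117.7] yaw 0.1157 tiltxy [ 15.9 -36.7] open 0.702 F [1.2 0.5 0.6]
t 22.15 tcp [ 405.2 -188.7  118.7] yaw 0.1161 tiltxy [ 17.6 -37.8] open 0.702 F [0.6 0.2 0.2]
[316.0507255  203.45320575]
0.01 [ 401. -190.] [ 400.7 -190.1] 25.009538650512695 [49.96240664 48.81669968]
0.012 [ 401.6 -189.9] [ 401.3 -190. ] 24.809598922729492 [49.56292821 48.42638184]
```

View pics/w20.png

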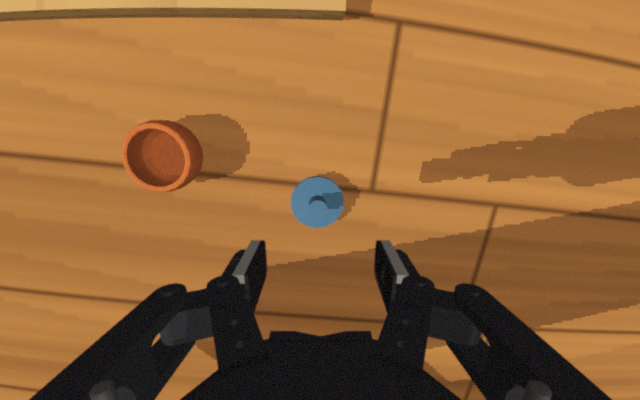

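Request:
drive_tool([
  [[-0.005,-0.001,-0.02],0],
  [[-0.002,0,-0.025],0],
  [[-0.002,0,-0.02],0],
])

```text
time_s: 22.45
eef_pos: [0.4033, -0.1928, 0.0571]
eef_rot: [0.023, 0.998, 0.058, 0.013]
wrist_force: [-0.2, 0.5, -0.4]
opening: 0.693
```

```bash
cat >> h.py <<'E'
def lid(c,box,zs=(.012,)):
    for p in bluecont(c,box):
        for z in zs:
            P=metric(c,p,z)*1000; (m,r)=cv2.minEnclosingCircle(P.astype(np.float32)); print(z,"px",p.mean(0).round(1),np.round(m,1),round(r,1),np.ptp(P,axis=0).round(1))
E
python3 - <<'E'
from h import *
o=st();w=shot("wrist","w21");o=st();lid(w,(200,130,440,330),(.011,))
E
```

```text
t 22.45 tcp [ 403.3 -192.8   57.1] yaw 0.1172 tiltxy [ 28.4 -45.3] open 0.693 F [-0.2  0.5 -0.4]
t 22.5 tcp [ 401.4 -191.4   54.2] yaw 0.1169 tiltxy [ 24.7 -42.2] open 0.7 F [-3.4  0.8 -1.2]
0.011 px [312.2 224.7] [ 401. -190.] 25.1 [50.  48.7]
```

View pics/w21.png

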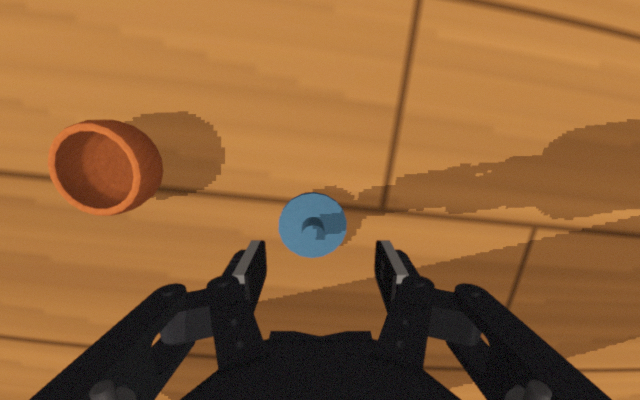

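Request:
drive_tool([
  [[0,0,0.03],0],
  [[0,0,0.04],0],
  [[0.04,-0.03,0],0],
  [[0.04,-0.03,0],0],
  [[0.04,-0.03,0],0],
  [[-0.04,0.03,0],0],
  [[-0.04,0.03,0],0],
  [[-0.04,0.03,0],0],
  [[0,0,0],0],
])

```text
time_s: 23.4
eef_pos: [0.4143, -0.1906, 0.1263]
eef_rot: [0.019, 0.998, 0.062, 0.01]
wrist_force: [-0.1, -0.0, 0.5]
opening: 0.698
```

```bash
python3 - <<'E'
from h import *
o=st();print(o["q"],o["q"][[1,2,4]].sum())
E
```

```text
t 23.4 tcp [ 414.3 -190.6  126.3] yaw 0.1241 tiltxy [ 23.  -36.7] open 0.698 F [-0.1 -0.   0.5]
[-0.68235752  0.01563895  2.01907191 -0.01599055  1.06592328  0.77214886] 3.1006341378868196
```

Request:
drive_tool([
  [[0.04,-0.03,0],0],
  [[0.04,-0.03,0],0],
  [[0.04,-0.03,0],0],
])

```text
time_s: 23.7
eef_pos: [0.5348, -0.2755, 0.1273]
eef_rot: [0.017, 0.998, 0.064, 0.009]
wrist_force: [0.3, -0.7, 0.4]
opening: 0.702
```

```bash
python3 - <<'E'
from h import *
o=st();print(o["q"],o["q"][[1,2,4]].sum())
E
```

```text
t 23.7 tcp [ 534.8 -275.5  127.3] yaw 0.1284 tiltxy [ 20.8 -33.7] open 0.702 F [ 0.3 -0.7  0.4]
[-0.66533931  0.32641323  1.6521304  -0.01516067  1.12591911  0.78357413] 3.104462736679952
```

Request:
drive_tool([
  [[-0.04,0.03,0],0],
  [[-0.04,0.03,0],0],
  [[-0.04,0.03,0],0],
])

```text
time_s: 24.0
eef_pos: [0.4315, -0.1972, 0.12]
eef_rot: [0.017, 0.998, 0.064, 0.009]
wrist_force: [-0.5, 0.2, 1.3]
opening: 0.702
```

```bash
python3 - <<'E'
from h import *
o=st();print(o["q"],o["q"][[1,2,4]].sum())
E
```

```text
t 24.0 tcp [ 431.5 -197.2  120. ] yaw 0.1275 tiltxy [ 19.7 -31.9] open 0.702 F [-0.5  0.2  1.3]
[-0.67086697  0.07143463  1.97559477 -0.01465488  1.05934439  0.77960152] 3.106373788953039
```

Request:
drive_tool([
  [[-0.02,0.005,-0.01],0],
  [[-0.005,0,-0.015],0],
  [[-0.002,0,-0.015],0],
  [[0,0,-0.015],0],
  [[0,0,-0.01],0],
])

```text
time_s: 24.5
eef_pos: [0.4081, -0.1894, 0.0572]
eef_rot: [0.018, 0.998, 0.066, 0.011]
wrist_force: [-0.2, 0.9, 0.9]
opening: 0.699
```

```bash
python3 - <<'E'
from h import *
o=st();w=shot("wrist","w22");o=st();lid(w,(200,130,440,330),(.011,))
E
```

```text
t 24.5 tcp [ 408.1 -189.4   57.2] yaw 0.1334 tiltxy [ 24.2 -33.7] open 0.699 F [-0.2  0.9  0.9]
t 24.55 tcp [ 407.5 -188.9   56. ] yaw 0.1332 tiltxy [ 22.8 -32.6] open 0.699 F [-0.6 -0.4 -0.1]
0.011 px [316.6 231. ] [ 400.9 -190.3] 25.1 [50.1 48.8]
```

Request:
drive_tool([
  [[-0.006,-0.001,-0.01],0],
  [[-0.002,0,-0.012],0],
  [[-0.002,0,-0.01],0],
  [[0,0,-0.003],0],
])

```text
time_s: 24.95
eef_pos: [0.3995, -0.1912, 0.0207]
eef_rot: [0.018, 0.997, 0.067, 0.012]
wrist_force: [-0.0, -0.4, -0.3]
opening: 0.702
```

```bash
python3 - <<'E'
from h import *
o=st();w=shot("wrist","w23");o=st()
E
```

```text
t 24.95 tcp [ 399.5 -191.2   20.7] yaw 0.1352 tiltxy [ 25.6 -34.7] open 0.702 F [-0.  -0.4 -0.3]
t 25.0 tcp [ 399.6 -191.3   20.7] yaw 0.1351 tiltxy [ 25.7 -34.8] open 0.702 F [-0.4 -0.2  0.1]
```

View pics/w23.png

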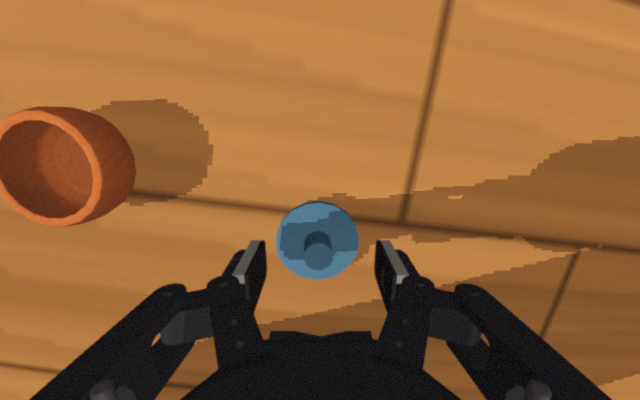

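Request:
drive_tool([
  [[0.001,0.001,-0.0045],0],
  [[0,0,0],0],
  [[0,0,0],0],
  [[0,0,0],0],
  [[0,0,0],0],
  [[0,0,0],0],
  [[0,0,0],0],
], gripper=0)

```text
time_s: 25.7
eef_pos: [0.4022, -0.1913, 0.0175]
eef_rot: [0.019, 0.997, 0.067, 0.013]
wrist_force: [0.6, -1.1, -1.0]
opening: 0.15
```

```bash
python3 - <<'E'
from h import *
o=st();w=shot("wrist","w24");o=st();lid(w,(200,130,440,360),(.011,))
E
```

```text
t 25.7 tcp [ 402.2 -191.3   17.5] yaw 0.1354 tiltxy [ 28.2 -36.9] open 0.15 F [ 0.6 -1.1 -1. ]
t 25.75 tcp [ 402.1 -191.3   17.5] yaw 0.1353 tiltxy [ 28.2 -36.8] open 0.156 F [-0.1  0.6 -0.8]
0.011 px [318.6 243.6] [ 401.5 -191.8] 25.3 [50.1 48.9]
```

View pics/w24.png

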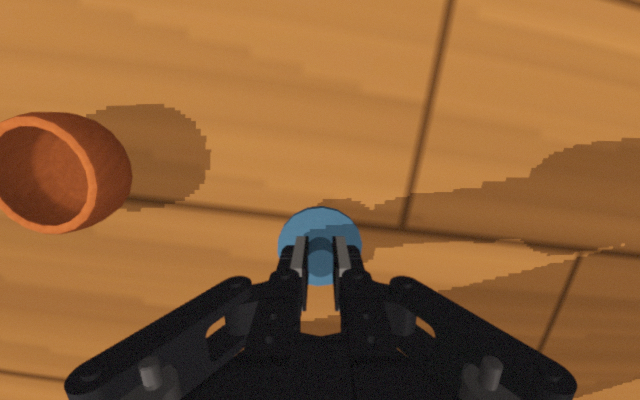

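Request:
drive_tool([
  [[0,0,0.02],0],
  [[0,0,0.03],0],
  [[0.01,0.003,0.03],0],
  [[0.03,0.009,0.02],0],
  [[0.04,0.013,0],0],
  [[0.045,0.014,0],0],
  [[0.045,0.014,0],0],
  [[0.035,0.011,0],0],
  [[0.02,0.006,0],0],
])

```text
time_s: 26.65
eef_pos: [0.6321, -0.1172, 0.1218]
eef_rot: [0.019, 0.998, 0.065, 0.013]
wrist_force: [-0.2, 0.0, -0.1]
opening: 0.159
```

```bash
python3 - <<'E'
from h import *
o=st();w=shot("wrist","w25");o=st();print(o["q"])
E
```

```text
t 26.65 tcp [ 632.1 -117.2  121.8] yaw 0.1299 tiltxy [ 27.7 -35.3] open 0.159 F [-0.2  0.  -0.1]
t 26.7 tcp [ 634.  -116.6  122. ] yaw 0.1303 tiltxy [ 30.  -35.1] open 0.156 F [-1.7 -0.1  0.5]
[-0.35423886  0.41825938  1.53928931 -0.02475907  1.14379411  1.09650526]
```

View pics/w25.png

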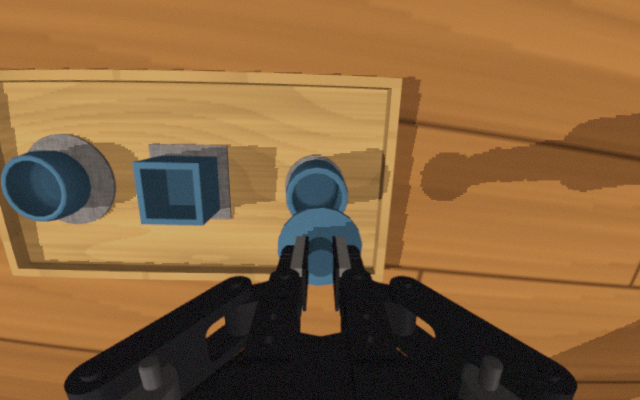

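Request:
drive_tool([
  [[0.008,0.001,-0.01],0],
  [[0.003,0,-0.012],0],
  [[0,0,-0.01],0],
  [[0,0,0],0],
])

```text
time_s: 27.1
eef_pos: [0.6449, -0.1145, 0.0866]
eef_rot: [0.018, 0.998, 0.066, 0.013]
wrist_force: [-0.8, -0.8, -0.7]
opening: 0.157
```

```bash
python3 - <<'E'
from h import *
o=st();w=shot("wrist","w26");o=st()
E
```

```text
t 27.1 tcp [ 644.9 -114.5   86.6] yaw 0.1323 tiltxy [ 27.5 -34.4] open 0.157 F [-0.8 -0.8 -0.7]
t 27.15 tcp [ 645.2 -114.6   87.4] yaw 0.1322 tiltxy [ 28.2 -34.7] open 0.155 F [-0.7 -0.4  0.6]
```

View pics/w26.png

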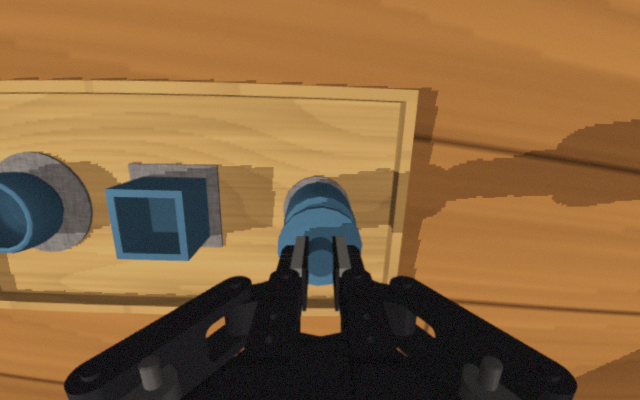

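Request:
drive_tool([
  [[0.001,-0.0005,-0.006],0],
  [[0,0,-0.002],0],
])

```text
time_s: 27.35
eef_pos: [0.6459, -0.1159, 0.0797]
eef_rot: [0.018, 0.998, 0.065, 0.013]
wrist_force: [0.1, 0.1, 0.7]
opening: 0.153
```

```bash
python3 - <<'E'
from h import *
o=st()
E
```

```text
t 27.35 tcp [ 645.9 -115.9   79.7] yaw 0.1314 tiltxy [ 28.9 -35.1] open 0.153 F [0.1 0.1 0.7]
```

Request:
drive_tool([
  [[0.0005,0.0007,-0.003],0],
  [[0,0,-0.002],0],
  [[0,0,0],0],
])

```text
time_s: 27.65
eef_pos: [0.6464, -0.1156, 0.0748]
eef_rot: [0.019, 0.998, 0.065, 0.014]
wrist_force: [-0.3, -0.2, 0.1]
opening: 0.152
```

```bash
python3 - <<'E'
from h import *
o=st()
E
```

```text
t 27.65 tcp [ 646.4 -115.6   74.8] yaw 0.1307 tiltxy [ 29.6 -35.5] open 0.152 F [-0.3 -0.2  0.1]
```

Plug is entering without contact; continue in small steps.

Request:
drive_tool([
  [[0,0.0003,-0.002],0],
  [[0,0,-0.0012],0],
])

```text
time_s: 27.85
eef_pos: [0.6468, -0.1154, 0.072]
eef_rot: [0.019, 0.998, 0.065, 0.014]
wrist_force: [0.3, -0.5, 0.1]
opening: 0.152
```

```bash
python3 - <<'E'
from h import *
o=st()
E
```

```text
t 27.85 tcp [ 646.8 -115.4   72. ] yaw 0.1307 tiltxy [ 30.6 -35.8] open 0.152 F [ 0.3 -0.5  0.1]
```

Request:
drive_tool([
  [[0,0,-0.0012],0],
  [[0,0,-0.0008],0],
])

```text
time_s: 28.05
eef_pos: [0.6469, -0.1153, 0.0699]
eef_rot: [0.019, 0.998, 0.065, 0.014]
wrist_force: [-0.8, 0.2, 4.3]
opening: 0.15
```

```bash
python3 - <<'E'
from h import *
o=st()
E
```

```text
t 28.05 tcp [ 646.9 -115.3   69.9] yaw 0.1308 tiltxy [ 30.8 -35.8] open 0.15 F [-0.8  0.2  4.3]
```

Request:
drive_tool([
  [[0,0,0],0],
  [[0,0,0],0],
  [[0,0,0],0],
], gripper=0.45)

```text
time_s: 28.35
eef_pos: [0.6471, -0.1154, 0.0701]
eef_rot: [0.019, 0.998, 0.065, 0.014]
wrist_force: [0.2, 0.3, -0.5]
opening: 0.449
```

```bash
python3 - <<'E'
from h import *
o=st();w=shot("wrist","w27")
E
```

```text
t 28.35 tcp [ 647.1 -115.4   70.1] yaw 0.1309 tiltxy [ 31.2 -36. ] open 0.449 F [ 0.2  0.3 -0.5]
```

View pics/w27.png

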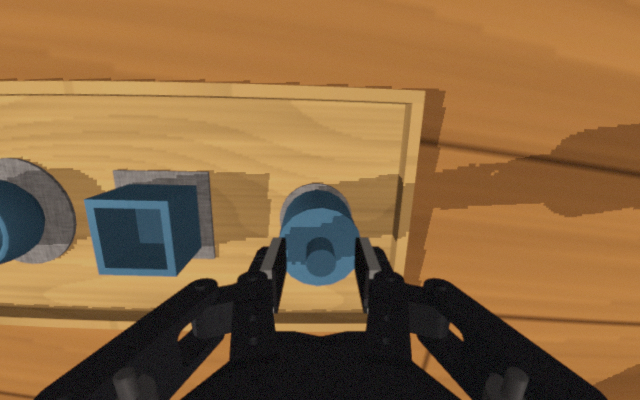

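Request:
drive_tool([
  [[0,0,0.02],0],
  [[0,0,0.03],0],
  [[-0.01,0,0.03],0],
  [[-0.03,0,0.02],0],
  [[-0.04,0.01,0.01],0],
  [[-0.04,0.01,0.01],0],
  [[-0.02,0,0],0],
])

```text
time_s: 29.1
eef_pos: [0.5038, -0.0952, 0.1933]
eef_rot: [0.019, 0.998, 0.065, 0.015]
wrist_force: [-0.1, -0.6, -0.5]
opening: 0.452
```

```bash
python3 - <<'E'
from h import *
o=st();w=shot("wrist","w28");s=shot("scene","s2");t=shot("top","t2");o=st()
f=s["frame"][180:340,220:440]; cv2.imwrite("pics/crop4.png",cv2.resize(f[:,:,::-1],None,fx=3.5,fy=3.5,interpolation=2))
lid(w,(300,30,520,250),(.064,))
roundobj(w,o,.047,28,(100,30,300,250))
pads(w,(0,0,640,300))
E
```

```text
t 29.1 tcp [503.8 -95.2 193.3] yaw 0.1313 tiltxy [ 32.  -36.7] open 0.452 F [-0.1 -0.6 -0.5]
t 29.25 tcp [505.1 -96.  192.5] yaw 0.1301 tiltxy [ 31.7 -36.6] open 0.448 F [0.1 0.1 0.3]
0.064 px [354.4  47.8] [ 642.9 -113.3] 28.3 [55.2 50.7]
px [234.   46.4] edge-centre [640.1   6. ] wid 69.8 fit [647.1  14.6] 14.0
px [118.1  46.2] edge-centre [622.5 112.5] wid 57.0 fit [622.4 113. ] 27.2
[251.7  74.9] cen 611.9 -11.0 rect [623.3  -2.1  47.3  69.    7.3]
[147.2  55.7] cen 616.6 98.3 rect [620.1 102.9  61.1  83.6  76.5]
```

View pics/w28.png

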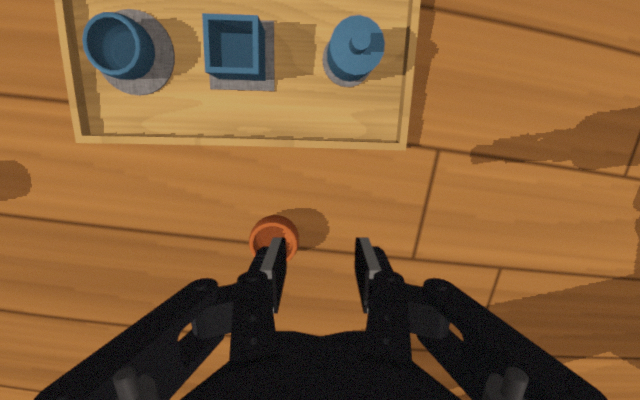

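View pics/crop4.png

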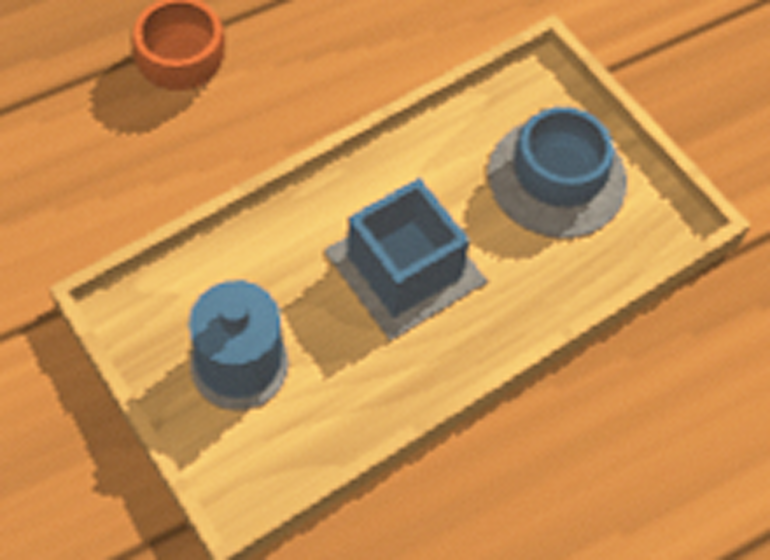

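View pics/t2.png

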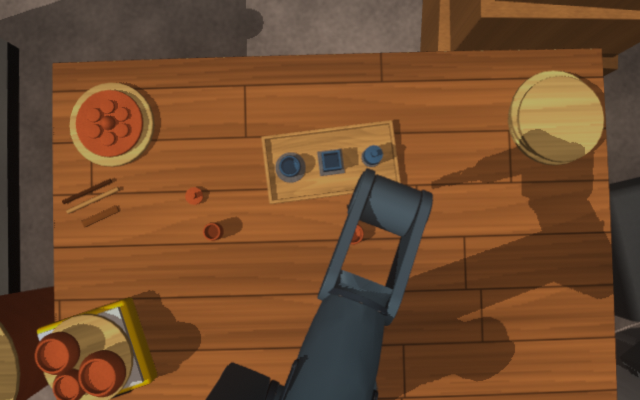

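```bash
python3 - <<'E'
from h import *
s=camera("scene"); t=camera("top"); st()
C=[(419,180),(468,240),(400,280),(348,220)]
P=np.array([onz(s,(x/3.5+220,y/3.5+180),.055)[:2]*1000 for x,y in C]); print(P.round(1),P.mean(0),[np.degrees(np.arctan2(*(P[(i+1)%4]-P[i])[::-1])).round(1) for i in range(4)])
pads(s,(230,190,430,320),60)
for nm,c,box in(("top",t,(150,110,520,270)),("scene",s,(100,110,480,310))):
    for i,ce,stt in blobs(masks(c["frame"])["orange"],30,box)[0]: print(nm,ce,stt[4])
k=tri(s,(235/3.5+220,322/3.5+180),t,(375,154)); print("knob",k)
# rim circle in scene / lid disc
print("lid disc centre @z=.065",onz(s,(236/3.5+220,323/3.5+180),.065), "top",onz(t,(372.5,156),.065))
f=t["frame"][125:205,255:405]; cv2.imwrite("pics/crop5.png",cv2.resize(f[:,:,::-1],None,fx=5,fy=5,interpolation=2))
E
```

```text
t 29.35 tcp [506.3 -96.3 192.2] yaw 0.1303 tiltxy [ 31.5 -36.4] open 0.454 F [ 0.6 -0.   0.7]
[[610.7  21.6]
 [658.   26.7]
 [662.6 -20. ]
 [615.5 -27.7]] [6.36719970e+02 1.54344392e-01] [np.float64(6.1), np.float64(-84.4), np.float64(-170.7), np.float64(95.6)]
[376.8 235.9] cen 637.1 101.3 rect [634.5 104.   81.7  51.3  43.4]
top [193.8 195.5] 276
top [212.6 231.3] 311
top [357.8 235.2] 168
scene [416.  138.7] 431
scene [457.5 163.6] 252
scene [270.5 191.9] 546
knob (array([ 0.64659625, -0.11716362,  0.06443696]), np.float64(0.00698913749021404))
lid disc centre @z=.065 [ 0.64928414 -0.11395454  0.065     ] top [ 0.63972205 -0.11329386  0.065     ]
```

View pics/crop5.png

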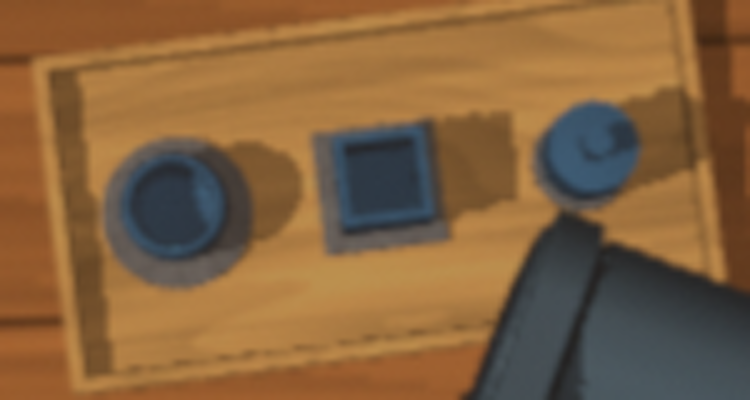

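Request:
drive_tool([
  [[0.03,-0.008,0],0],
  [[0.035,-0.01,-0.01],0],
  [[0,0,0],0],
])

```text
time_s: 29.65
eef_pos: [0.5752, -0.1151, 0.1799]
eef_rot: [0.019, 0.998, 0.065, 0.014]
wrist_force: [-0.6, -0.1, 0.6]
opening: 0.453
```

```bash
python3 - <<'E'
from h import *
st();w=shot("wrist","w29"); o=st()
roundobj(w,o,.065,25,(280,30,440,260))
for z in(.0638,): print(proj(w,[.6458,-.1147,z]),proj(w,[.6458,-.1147,.083]))
p=proj(w,[.6458,-.1147,.064]).astype(int); f=w["frame"][max(0,p[1]-60):p[1]+60,p[0]-80:p[0]+80]; cv2.imwrite("pics/crop6.png",cv2.resize(f[:,:,::-1],None,fx=4.5,fy=4.5,interpolation=2)); print(p)
E
```

```text
t 29.65 tcp [ 575.2 -115.1  179.9] yaw 0.1301 tiltxy [ 30.1 -35.6] open 0.453 F [-0.6 -0.1  0.6]
t 29.7 tcp [ 574.1 -114.6  180.8] yaw 0.1305 tiltxy [ 30.  -35.6] open 0.448 F [-0.8 -0.6  0.2]
px [325.1 122.2] edge-centre [ 645.8 -114.9] wid 48.1 fit [ 646.2 -115.3] 24.1
[324.17484313 123.04451857] [325.37213547 122.98971803]
[324 123]
```

View pics/crop6.png

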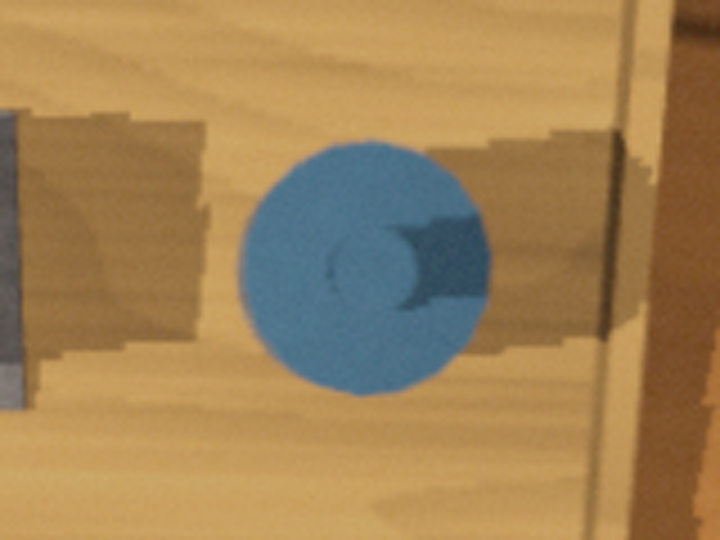

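```bash
python3 -c "
from bench import hand_in,get_obs
print(get_obs()['time_s']); print(hand_in())"
```

```text
29.7
the job is handed in; nothing more can be done
None
```

The blue-glazed set is packed and the job was handed in at 29.7 s. The dish, bowl and jar were each set down on their own pad. The blue lid went on only after the jar was released on its pad.

Last checks, all from the camera pictures:

| Piece | Measured | Pad or target |
|---|---|---|
| Bowl | 0.3 mm off the pad centre | large round pad |
| Dish | about 1.3 mm off the pad centre | square pad; sides at about 5.6–6° against the pad's 5.7° |
| Jar | about 0.9 mm off the pad centre | small round pad |
| Lid | disc centre within about 0.5 mm of the jar's axis; contact 0.6 mm from the computed height | jar mouth |

- **Lid flatness:** the knob sits where it should for a flat lid, to within about 1°, which is about as fine as that picture can resolve.
- **Gentleness:** the set-down force stayed at or below about 10 N for every piece.
- **Bare terracotta pieces:** none was touched. Their pixel positions in the scene view match the start to 0.1 pixel. In the last top view the arm hides part of the bare bowl, so that reading does not count.

**What disagreed:**
- The tool crept to a tilt of about 2.7° over the run. The tilt hardly changed between picking up a piece and setting it down, so the pieces came down nearly level.
- The camera views differ by 2–3 mm in absolute position. I judged centring by comparing each piece with its pad, mostly in the wrist view; the dish I compared in the scene view.
- A rough two-view fix on the lid's knob, from hand-picked pixels, was too poor to use (7 mm apart between views), so I relied on the close wrist view instead.

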